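# Pull the red knob off the fan controller

### The job

Pull the snug red knob straight up off the fan controller with the hooked puller (fork under the knob's rim, not with your fingers), and without letting it fall set the knob down standing upright on the turntable tray, beside the coupling. Then stand the puller back upright on the middle of the black rubber mat. Leave the black knob on its stem, the coupling standing on the tray, and the other things where they are.

Things in the scene. Friction and masses are not known exactly. Their poses are not given: they have to be found in the camera images.
- puller: Steel C-frame knob puller, orange handle on top, flat two-pronged fork at the bottom; stands by itself, 140 g. Origin: underside of fork, below the handle; z up, x where the prongs point. Fork z 0 to 6 mm, y -27 to 27; slot between prongs y -17 to 17, open at +x, closed end x = -22, tips x = +24. Spine x -42 to -32. Top arm z 40 to 48, x -42 to 10: 34 mm free height over the fork.
- puller_handle (a point): Middle of the puller's orange handle, 73 mm above the puller's origin, same axes. The handle is 20 x 20 mm square with sides along x and y, from 48 to 98 mm above the fork's underside, and is gripped from above. A knob on the fork sits centred below it.
- red_knob: Red knob pushed on one of the controller's two stems (which one varies): hub 28 mm diameter, z 0 to 18 mm, with a flat-topped round rim 52 mm diameter, z 18 to 26. Origin: centre of the hub's underside, z up. Seated, the hub stands on the controller's top, so an 18 mm high gap runs all round under the rim. 45 g; stands by itself on its hub.
- red_knob_rim (a point): Centre of the underside of the red knob's rim, 18 mm above its origin. A spring detent in the hub resists an upward pull with about 12 N (more when fast: pull at 20 to 40 mm/s), lets go after about 5 mm and the knob is clear of the stem after 15 mm, no turning needed. Then it rests loosely on the fork.
- black_knob: Black knob, same shape and size and origin as the red one, on the other stem, 110 mm away. Must stay seated.
- fan_controller: Fan controller, a low grey case fixed to the bench, 130 (x) x 210 (y) x 45 mm high. Origin: centre of its underside; z up, -x is its front (toward the robot, with vent slots). The two stems stand on its flat top at x = 0, y = +55 and y = -55 mm (14 mm tall, 16 mm diameter).
- tray: White round turntable tray on a black foot; the foot is fixed. Origin: centre of the foot's underside on the bench; z up. The plate's flat floor is 22 mm above the origin, 91 mm inner radius, with a lip 3 mm high round it (top at z = 25). The plate turns stiffly about its centre. May be left or right of the controller.
- mat: Black rubber mat, 160 (x) x 140 (y) x 3 mm, fixed on the bench, on the opposite side of the controller from the tray. Origin: centre of its underside.
- coupling: Aluminium fan shaft coupling, upright cylinder 32 mm diameter, 34 mm tall, 60 g, loose on the tray, somewhere in its far half (some 30 to 60 mm from the centre, away from the robot). Origin: centre of its underside.
- capacitor: Blue plastic capacitor, upright cylinder 34 mm diameter, 48 mm tall. Origin: centre of underside. Leave alone.
- pliers: Chrome needle-nose pliers, 150 mm long, 11 mm thick, lying flat near the robot. Origin: underside at the pivot; x toward the jaw tips. Leave alone.
- screw_jar: Amber jar with steel cap, 52 mm diameter, 65 mm tall, behind the controller. Origin: centre of underside. Leave alone.
- green_box: Green plastic box with closed lid, 94 (x) x 134 (y) x 60 mm high, fixed. Origin: centre of underside.
Mind the look-alikes: they are no part of the job. What is shaped like the fan_controller but pink or purple is not meant.

How it is judged (in metres and radians):
On the way, in this order (a step that is already met when the one before it is completed fails the run):
1. the held puller's fork is under the rim of the seated red knob (horizontal distance between puller and red_knob below 0.016 m and z of puller in the frame of red_knob between -0.003 and 0.016 m and z of red_knob in the frame of fan_controller below 0.049 m and contact force between the fingers and puller above 1 N), for 0.05 s.
2. the puller has pulled the red knob clear of its stem: it hangs on the fork at least 25 mm above its seat (z of red_knob in the frame of fan_controller above 0.07 m and horizontal distance between puller and red_knob below 0.02 m and contact force between puller and red_knob above 0.1 N), for 0.1 s.
3. the red knob stands upright on the tray (horizontal distance between red_knob and tray below 0.08 m and z of red_knob in the frame of tray between 0.018 and 0.027 m and angle between red_knob's own z axis and vertical below 0.15 rad), for 0.2 s.
At the end, for the whole second after the job is handed in: Red knob at rest upright (9 degrees) on the tray floor, centre within 80 mm of the tray's, clear of the puller; puller at rest upright (9 degrees) on the mat, origin within 55 mm of the mat's centre; black knob seated (6 mm); coupling upright on the tray (all of step 3 and linear speed of each of red_knob, puller below 0.02 m/s and contact force between puller and red_knob below 0.05 N and horizontal distance between puller and mat below 0.055 m and z of puller in the frame of mat between 0 and 0.008 m and angle between each of puller, coupling's own z axis and vertical below 0.15 rad and distance of black_knob from where it was at the start of the episode below 0.006 m and horizontal distance between coupling and tray below 0.09 m); the robot touches nothing.
It fails at once if the robot touches the red knob before the puller has pulled it off its stem (z of red_knob in the frame of fan_controller below 0.06 m and horizontal distance between red_knob and fan_controller below 0.08 m and contact force between any of the fingers, the arm and red_knob above 0.5 N).
It fails at once if the black knob is pulled off (distance of black_knob from where it was at the start of the episode above 0.01 m).
It fails at once if the red knob is let fall (more than about 25 mm in free flight) (linear speed of red_knob above 0.7 m/s and contact force between red_knob and anything else below 0.01 N).
It fails at once if the coupling is knocked over or off the tray (angle between coupling's own z axis and vertical above 0.5 rad or horizontal distance between coupling and tray above 0.095 m).
It fails at once if a bystander (capacitor, pliers, jar) is displaced by more than 30 mm (distance of any of capacitor, pliers, screw_jar from where it was at the start of the episode above 0.03 m).
It also fails if it takes over 58 s, if anything falls off the work surface, if the arm or the gripper's body presses on something with over 40 N, if the wrist force passes 120 N, or if a joint passes its speed limit or range.

### The arm

A 6-joint arm with a two-finger parallel gripper is mounted at the origin on the work surface. World frame = base frame: x ahead of the robot, y to its left, z up, the work surface at z = 0. Lengths are in m, angles in degrees, forces in N, time in s.
With the tool pointing down it reaches from about 0.4 to 0.825 m from the base axis. Payload 7 kg.
Tool frame: the origin (TCP) lies midway between the tips of the shut fingers; the grasp point (between the pads) lies r.grasp_offset behind it (r.grasp_offset is the distance from the TCP to the grasp point, in m); z points along the fingers, y is the direction in which the jaws open and shut (so a half turn about z gives the same grasp; the last joint's range is limited). The gripper opens to 88 mm and grips with 3 to 60 N. Pads are 19 mm wide; open, the fingers measure 130 mm over their backs; the gripper's body (78 mm by 193 mm) begins 47 mm behind the grasp point.
Start: joints at [91.908, 20.546, 0.682, 0, -70.136, -16.507], TCP at [0.17, 0.653, 0.227] pointing down, gripper open.
Joint ranges: [-176.03, 176.03], [-82.01, 121.73], [-58.28, 71.71], [-173.87, 95.51], [-174.79, -0.11], [-173.66, 173.66]. Speed limits (degrees/s): [136.94, 136.94, 172.46, 180, 180, 180].

### API

Orientations are given as [roll, pitch, yaw] about the fixed x, y, z axes, in that order (R = Rz(yaw) Ry(pitch) Rx(roll)).
In Python, from plant import status, imaging, r gives the robot as it stands.
- The arm moves only by the tool apply_moves, never from a script. Its argument "moves" is a list of rows, each a list of 6 numbers: the shift along the tool's x, y, z in units of 200 mm (1.0 is 200 mm), then the turn, a rotation vector about the tool's x, y, z in units of 90 degrees (1.0 is 90 degrees). In form: [[tx, ty, tz, rx, ry, rz], ...]. A call has 1 to 12 rows; each row is the pose to reach, as a shift and turn from the pose measured when the call began, along the tool's axes at that moment; what a row does not reach only later rows make up. A row lasts 1/8 s, in which the tool goes at most 62.5 mm and 10.7 degrees, less where a joint would pass 70% of its speed; a pose out of reach is approached as far as the arm can. A call with a number of a shift or a turn outside -1 to 1 is refused whole. A call with a gripper value outside its range is refused whole. "hand" is the closure, from -1 (fully open) to 1 (shut), set as the call begins (left out, the last holds). The fingers move at their own pace and stop on an object; "grip_force" is the grip in N (left out, the last holds). Time passes only in rows, so rows that repeat a pose let the fingers close. It gives the time, the measured TCP pose, the force and the opening at its end, in the units of the state.
- status.get_state(): the state, without advancing time (a new reading comes with each control period).
- imaging.capture(name): name is "scene" or "side" or "wrist"; returns (picture, depth): 400x640x3 uint8, blue, green, red; 400x640 float32, m along the optical axis (not along the pixel's ray), 0 where there is no reading.
- imaging.camera_info(name): a dict with "fx", "fy", "cx", "cy" (pixels), "k1" (the pictures are not rectified: a ray, as slopes to the right and down, at radius r is drawn at 1 + k1 r^2 times it, then the intrinsics apply), "T" (4x4, takes a point from camera to world coordinates). Camera axes: x right, y up, looking along -z (the intrinsics and any distortion apply to the point x, -y, -z); pixel columns grow to the right and rows downward; lengths in m; the calibration is good to about 2 mm. A picture is of the moment at which its call begins: read the wrist's pose just before it. camera_info takes no time and is no camera call; for the wrist camera it gives the pose at the moment of the call.
- r.close_job(): hands the job in, once; it reports no verdict.
The state is a dict: "time_s": time; "joints": joint angles; "qd": joint speeds; "joint_torque": joint torques, N m; "tcp_pos": TCP position; "eef_rot": TCP orientation; "contact_force": force on the tool from outside, world axes, zero at the start; "moment": the same for the moment, N m; "gripper_width": finger opening in m.
Only numpy, scipy, OpenCV 4.12 (cv2) and the standard library are available. Lean on these libraries where they do the work, as an engineer would, in place of code of your own. Each camera call takes 0.05 s, during which the arm holds its last target.

## Working session

There is one attempt and no reset: what is moved stays moved. The work goes in short steps, Python scripts to look and compute and a tool call to move; the robot and the scene stay as the last step left them, time stands still between calls to the robot, and variables do not carry over. Pictures are saved under pics/ and viewed, and the job is handed in when it is done.

Besides the shell and the picture viewer there is one more tool, called after "Request:" by a JSON object that holds its "api" and its "payload", one argument or row to a line. apply_moves: Moves the arm, as the interface text tells. Its arguments: {"type":"object","properties":{"moves":{"type":"array","items":{"type":"array","items":{"type":"number"}}},"hand":{"type":"number"},"grip_force":{"type":"number"}},"required":["moves"]}

```bash
ls; mkdir -p pics
python3 - <<'E'
from plant import status, imaging, r
import cv2,numpy as np
print(status.get_state()); print(r.grasp_offset)
for n in ["scene","side","wrist"]:
    i=imaging.camera_info(n); print(n,i)
    p,d=imaging.capture(n); cv2.imwrite(f"pics/{n}0.png",p); np.savez(f"{n}0.npz",p=p,d=d,T=i["T"])
E
```

```text
pics
{'time_s': 0.0, 'joints': array([ 9.19090074e+01,  2.05902911e+01,  6.33558479e-01, -2.01614909e-02,
       -7.01359737e+01, -1.65064938e+01]), 'qd': array([-0.01393203,  0.06347339, -0.01899971, -0.01999172,  0.00024253,
        0.00579126]), 'joint_torque': array([ 3.16430132e-04, -5.82714593e+01,  2.93050826e+01,  6.99717432e+00,
        7.11073910e-03, -1.48600216e-04]), 'tcp_pos': array([0.17002547, 0.65272512, 0.22563384]), 'eef_rot': array([ 1.79905729e+02, -8.17060497e-03, -1.46043456e+01]), 'contact_force': array([-0.14589789, -0.78809728,  0.2732068 ]), 'moment': array([ 0.00746027,  0.01447245, -0.00286649]), 'gripper_width': 0.08762052144484608}
0.0188
scene {'fx': 452.119272612751, 'fy': 452.119272612751, 'cx': 316.7624583402673, 'cy': 195.94473277443188, 'k1': -0.010848139700764146, 'T': array([[-0.57640034, -0.66366584,  0.47677071,  1.1297531 ],
       [ 0.81715694, -0.46515979,  0.34041285,  0.43232224],
       [-0.00414582,  0.58581057,  0.8104374 ,  1.18836114],
       [ 0.        ,  0.        ,  0.        ,  1.        ]])}
side {'fx': 485.68730367321683, 'fy': 485.68730367321683, 'cx': 315.10616189762874, 'cy': 202.5427806207344, 'k1': -0.021427769881669036, 'T': array([[ 0.99980714,  0.00916402, -0.01736936,  0.44507853],
       [-0.01906168,  0.66563843, -0.74603092, -0.99421199],
       [ 0.00472507,  0.74621813,  0.66568474,  0.97727415],
       [ 0.        ,  0.        ,  0.        ,  1.        ]])}
wrist {'fx': 320.38405180787584, 'fy': 320.38405180787584, 'cx': 315.3160320446275, 'cy': 197.04121688398445, 'k1': -0.05080437710225593, 'T': array([[-0.25172066,  0.93842742,  0.23662352,  0.23332293],
       [-0.9677982 , -0.24454286, -0.05971121,  0.6376899 ],
       [ 0.00182995, -0.24403436,  0.96976486,  0.38419073],
       [ 0.        ,  0.        ,  0.        ,  1.        ]])}
```

View pics/scene0.png

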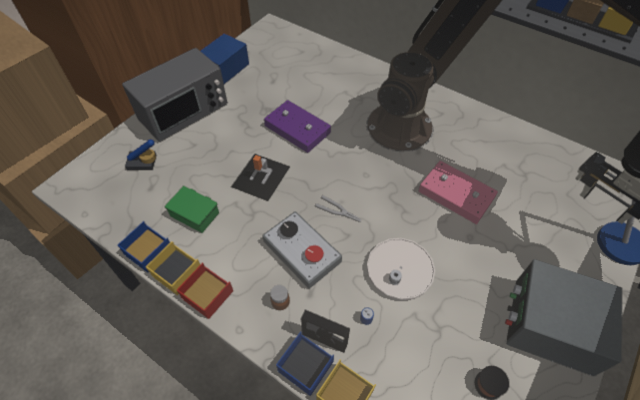

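View pics/side0.png

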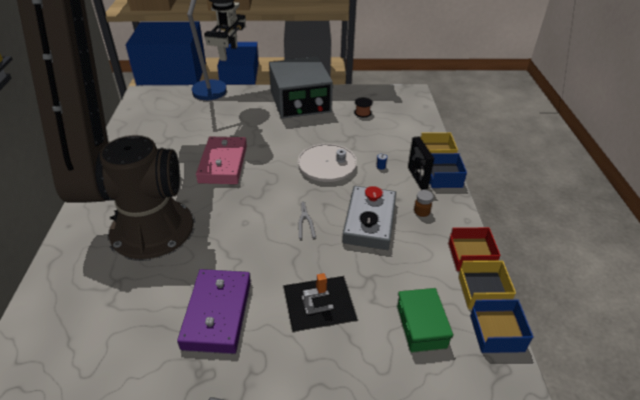

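View pics/wrist0.png

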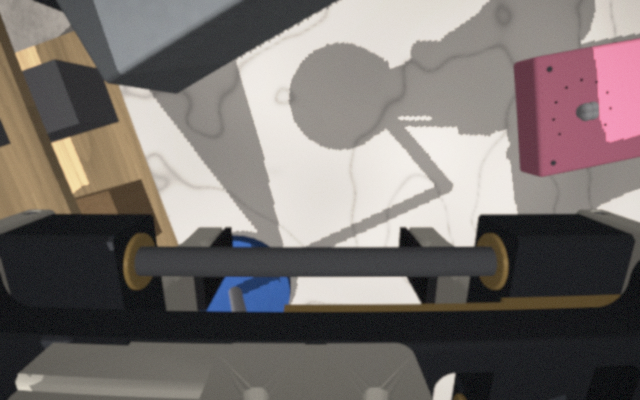

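The scene view shows the grey controller at (302,248) with the red knob at (313,254) and the black one at (289,229). The tray is at (400,268), the coupling at (396,276), and the mat and puller at (261,172). The pink (458,188) and purple (298,125) boxes are decoys. Next I'll measure from close crops.

```bash
cat > h.py <<'E'
import cv2,numpy as np
from plant import status, imaging, r
def undist(i,uv):
    uv=np.atleast_2d(uv).astype(float)
    K=np.array([[i['fx'],0,i['cx']],[0,i['fy'],i['cy']],[0,0,1]])
    return cv2.undistortPoints(uv.reshape(-1,1,2),K,np.array([i['k1'],0,0,0.]),).reshape(-1,2)
def ray(i,uv,T=None):
    T=np.array(i['T'] if T is None else T); s=undist(i,uv)
    d=np.c_[s[:,0],-s[:,1],-np.ones(len(s))]@T[:3,:3].T
    return T[:3,3],d
def onplane(i,uv,z,T=None):
    o,d=ray(i,uv,T); t=(z-o[2])/d[:,2]; return o+d*t[:,None]
def bydepth(i,uv,dep,T=None):
    o,d=ray(i,uv,T); return o+d*np.asarray(dep)[:,None]
def cloud(i,d,T=None):
    v,u=np.mgrid[:400,:640]; return bydepth(i,np.c_[u.ravel(),v.ravel()],d.ravel(),T).reshape(400,640,3)
def project(i,X,T=None):
    T=np.array(i['T'] if T is None else T); X=np.atleast_2d(X)
    c=(X-T[:3,3])@T[:3,:3]; x=c[:,0]/-c[:,2]; y=-c[:,1]/-c[:,2]; f=1+i['k1']*(x*x+y*y)
    return np.c_[i['fx']*x*f+i['cx'],i['fy']*y*f+i['cy']]
E
python3 - <<'E'
from h import *
p=cv2.imread('pics/scene0.png'); s=cv2.imread('pics/side0.png')
a=cv2.resize(p[145:325,220:460],None,fx=3.3,fy=3.3,interpolation=cv2.INTER_CUBIC); cv2.imwrite('pics/sc_crop.png',a[:600,:800])
a=cv2.resize(s[140:340,270:470],None,fx=3,fy=3,interpolation=cv2.INTER_CUBIC); cv2.imwrite('pics/si_crop.png',a)
for n in ['scene','side']:
    f=np.load(n+'0.npz'); i=imaging.camera_info(n); C=cloud(i,f['d']); hsv=cv2.cvtColor(f['p'],cv2.COLOR_BGR2HSV)
    H,S,V=[hsv[...,k].astype(int) for k in range(3)]
    X,Y,Z=[C[...,k] for k in range(3)]
    print(n,'table z',np.median(Z[(X>.4)&(X<.7)&(abs(Y)<.3)&(f['d']>0)]))
    reg=(X>.3)&(X<.95)&(abs(Y)<.5)
    for nm,m in dict(red=((H<8)|(H>172))&(S>170)&(V>90)&reg,orange=(H>=5)&(H<18)&(S>150)&(V>80)&reg,blackmat=(V<50)&(Z<.015)&reg&(f['d']>0),
        white=(V>200)&(S<40)&(Z>.018)&(Z<.03)&reg, ctop=(Z>.038)&(Z<.051)&(S<60)&(X>.45)&reg).items():
        m=m.astype(np.uint8); k,L,st,c=cv2.connectedComponentsWithStats(m)
        for j in range(1,k):
            if st[j,4]>25:
                q=C[L==j]; print(nm,st[j],c[j].round(1),'med',np.median(q,0).round(4),'min',np.percentile(q,2,axis=0).round(3),'max',np.percentile(q,98,axis=0).round(3))
E
```

```text
scene table z 0.0024616488347810606
orange [254 156   6   5  27] [256.6 158.1] med [ 0.479  -0.2656  0.1006] min [ 0.469 -0.275  0.095] max [ 0.487 -0.257  0.104]
orange [176 265  25  28  47] [186.8 278.3] med [ 0.8943 -0.1722  0.0593] min [ 0.848 -0.192  0.028] max [ 0.937 -0.169  0.064]
blackmat [233 160  32  34 418] [247.7 178.8] med [ 0.5094 -0.2979  0.0036] min [ 0.449 -0.333 -0.001] max [ 0.554 -0.249  0.009]
blackmat [268 160   7   8  31] [270.8 163.2] med [ 0.4075 -0.2724  0.0022] min [ 0.4   -0.288 -0.002] max [ 0.423 -0.255  0.01 ]
blackmat [304 329  39  22 141] [318.9 338.4] med [0.8084 0.2059 0.0057] min [0.799 0.165 0.002] max [0.819 0.268 0.01 ]
ctop [ 262  211   80   73 2346] [301.7 247.5] med [0.637  0.0198 0.0452] min [ 0.554 -0.088  0.04 ] max [0.7   0.119 0.05 ]
ctop [361 307  13  12 103] [367.1 312.4] med [0.6904 0.2782 0.043 ] min [0.674 0.264 0.039] max [0.703 0.291 0.048]
ctop [301 325  16   7  33] [308.3 327.9] med [0.8114 0.1758 0.0475] min [0.807 0.163 0.039] max [0.823 0.196 0.051]
side table z 0.00043252759390710604
red [366 187  16  11 122] [373.  191.8] 
[... 749 characters left out ...]
.9] med [ 0.4783 -0.278   0.0018] min [ 0.396 -0.339 -0.002] max [ 0.551 -0.2    0.006]
blackmat [474 324   8  25  31] [477.6 335.9] med [ 0.8345 -0.3758  0.011 ] min [ 0.834 -0.407  0.007] max [ 0.836 -0.346  0.015]
ctop [337 153  10   6  30] [341.6 156. ] med [0.5602 0.275  0.0445] min [0.545 0.267 0.039] max [0.574 0.287 0.05 ]
ctop [378 154  10   5  38] [382.5 156. ] med [0.6931 0.2772 0.0412] min [0.678 0.266 0.038] max [0.707 0.292 0.047]
ctop [ 343  186   54   56 1901] [370.4 214.9] med [ 0.6211 -0.      0.0437] min [ 0.553 -0.092  0.039] max [0.698 0.112 0.048]
ctop [310 289  16   8  54] [314.9 292.9] med [ 0.4607 -0.276   0.0481] min [ 0.451 -0.283  0.041] max [ 0.487 -0.265  0.051]
```

View pics/sc_crop.png

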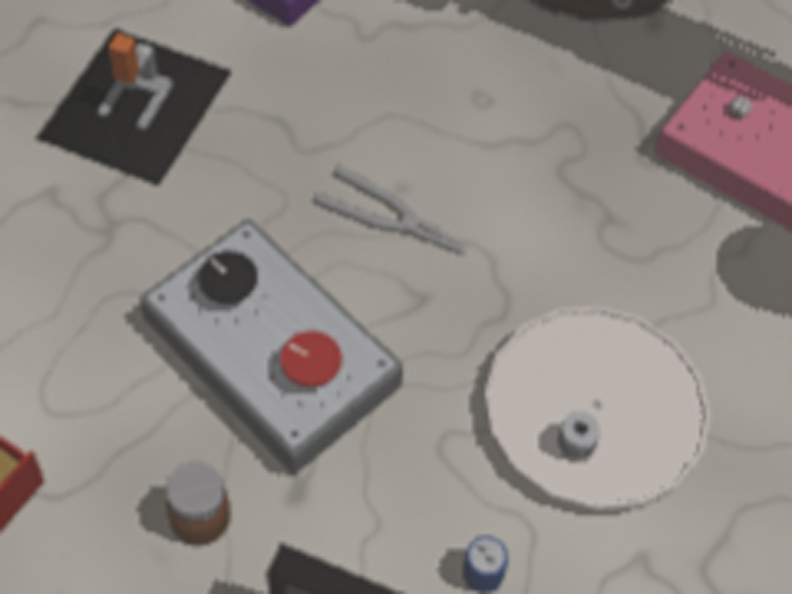

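View pics/si_crop.png

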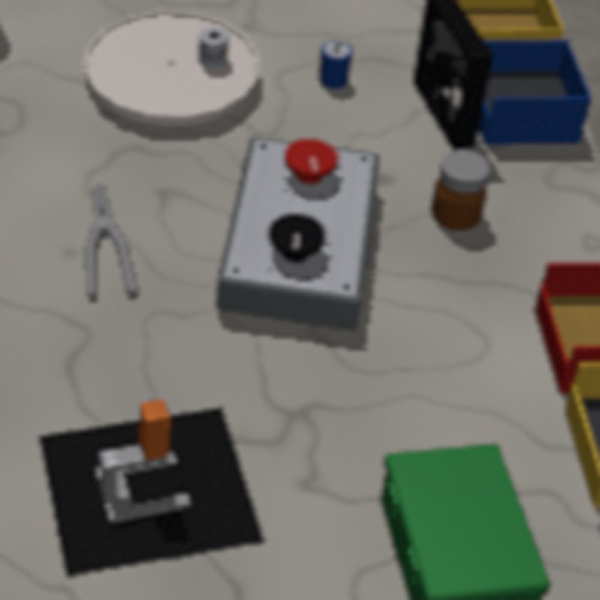

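Run:
```python
from h import *
def rep(nm,cnt,i,z,extra=''):
    e=cv2.minAreaRect(cnt)
    P=onplane(i,cnt.reshape(-1,2),z)[:,:2].astype(np.float32)
    (c,wh,a)=cv2.minAreaRect(P); cc,rr=cv2.minEnclosingCircle(P)
    print(nm,'px',np.round(e[0],1),'rect',np.round(c,4),np.round(wh,4),round(a,1),'circ',np.round(cc,4),round(rr,4),extra)
for n in ['scene','side']:
    f=np.load(n+'0.npz'); i=imaging.camera_info(n); p=f['p']; C=cloud(i,f['d']); hsv=cv2.cvtColor(p,cv2.COLOR_BGR2HSV)
    H,S,V=[hsv[...,k].astype(int) for k in range(3)]; X,Y,Z=[C[...,k] for k in range(3)]
    def big(m,k=0):
        cs,_=cv2.findContours(m.astype(np.uint8),cv2.RETR_EXTERNAL,cv2.CHAIN_APPROX_NONE); cs=sorted(cs,key=cv2.contourArea); return cs[-1-k]
    print(n)
    box=lambda x0,x1,y0,y1:(X>x0)&(X<x1)&(Y>y0)&(Y<y1)
    kn=box(.5,.75,-.1,.13)
    rep('red',big(((H<10)|(H>170))&(S>110)&kn),i,.071)
    rep('black',big((V<55)&kn&(Z>.055)),i,.071)
    rep('ctrl',big(box(.5,.75,-.12,.14)&(Z>.035)&(Z<.052)),i,.045)
    rep('handle',big((H<18)&(S>110)&box(.44,.52,-.31,-.22)&(Z>.05)),i,.101)
    m=box(.38,.58,-.36,-.18)&((V<60)|(Z>.012)); rep('mat',big(m),i,.003)
    m=box(.38,.75,.14,.4)&(Z>.015)&(Z<.03)&(S<60); rep('tray',big(m),i,.025)
    m=box(.5,.66,.2,.38)&(Z>.030)&(Z<.05); rep('coup',big(m),i,.034+.022)
    m=box(.3,.52,-.15,.14)&(Z>.005)&(Z<.03)&(V<170); rep('pliers',big(m),i,.011)
    q=C[box(.38,.58,-.36,-.18)&(Z>.075)]; print('handle top pts',np.median(C[box(.38,.58,-.36,-.18)&(Z>.095)],0))
    # puller points by height
    for lo,hi in [(.004,.013),(.013,.038),(.040,.055)]:
        mm=box(.40,.56,-.34,-.20)&(Z>lo)&(Z<hi)&(V>75)&(S<60); q=C[mm]; print(lo,len(q),q.min(0).round(3) if len(q) else '',q.max(0).round(3) if len(q) else '')
```

```text
scene
red px [313.8 253.3] rect [0.6395 0.0697] [0.0474 0.0476] 35.1 circ [0.6388 0.0703] 0.0252 
black px [288.8 228.8] rect [ 0.615  -0.0351] [0.0435 0.0433] 76.4 circ [ 0.615 -0.036] 0.0235 
ctrl px [301. 246.] rect [0.6275 0.0166] [0.2134 0.1323] 77.2 circ [0.627  0.0161] 0.1217 
handle px [256.9 162. ] rect [ 0.4902 -0.2544] [0.0596 0.0234] 45.5 circ [ 0.4901 -0.2542] 0.0301 
mat px [260.2 176.4] rect [ 0.4736 -0.2661] [0.1536 0.1338] 9.8 circ [ 0.4745 -0.2664] 0.0993 
tray px [400.5 268.5] rect [0.5131 0.2834] [0.1923 0.1911] 35.0 circ [0.5124 0.2827] 0.0982 
coup px [393.5 279.7] rect [0.5737 0.2904] [0.0176 0.0313] 12.6 circ [0.568  0.2891] 0.016 
pliers px [337.7 211.2] rect [0.4477 0.0226] [0.1537 0.0527] 86.9 circ [0.4398 0.023 ] 0.0775 
handle top pts [ 0.47895181 -0.26735212  0.10063249]
0.004 128 [ 0.403 -0.34   0.004] [ 0.56  -0.201  0.013]
0.013 29 [ 0.43  -0.286  0.013] [ 0.499 -0.24   0.034]
0.04 31 [ 0.435 -0.285  0.041] [ 0.488 -0.262  0.054]
side
red px [373.  192.5] rect [0.6347 0.0615] [0.0593 0.0487] 51.9 circ [0.6343 0.0608] 0.0318 
black px [368.5 218.5] rec
[... 154 characters left out ...]
7] 0.1234 
handle px [321.5 282.5] rect [ 0.4774 -0.2868] [0.0553 0.0208] 88.7 circ [ 0.4763 -0.2868] 0.0282 
mat px [319.5 300.4] rect [ 0.4715 -0.2595] [0.1561 0.1579] 10.6 circ [ 0.473  -0.2703] 0.1018 
tray px [327. 162.] rect [0.5132 0.2749] [0.1944 0.1902] 89.2 circ [0.5123 0.2763] 0.1006 
coup px [341.5 156.5] rect [0.5577 0.258 ] [0.0385 0.029 ] 87.0 circ [0.5608 0.2579] 0.0224 
pliers px [307.  219.5] rect [0.445  0.0185] [0.0448 0.1465] 0.3 circ [0.4475 0.0181] 0.0754 
handle top pts [ 0.47790317 -0.27073596  0.09965548]
0.004 81 [ 0.431 -0.301  0.004] [ 0.559 -0.209  0.013]
0.013 8 [ 0.437 -0.286  0.019] [ 0.446 -0.277  0.038]
0.04 104 [ 0.437 -0.285  0.04 ] [ 0.489 -0.261  0.055]
```

```bash
cat >> h.py <<'E'
from scipy.spatial.transform import Rotation as Ro
def plan(p,rpy):
    s=status.get_state(); R0=Ro.from_euler('xyz',s['eef_rot'],degrees=True); R1=Ro.from_euler('xyz',rpy,degrees=True)
    t=R0.inv().apply(np.array(p)-s['tcp_pos'])/.2; w=(R0.inv()*R1).as_rotvec(degrees=True)/90
    print('plan',np.round(t,4),np.round(w,4),'| t',s['time_s'],'tcp',s['tcp_pos'].round(4),s['eef_rot'].round(2),'w',round(s['gripper_width'],4),'F',s['contact_force'].round(1))
E
python3 - <<'E'
from h import *
f=np.load('scene0.npz'); i=imaging.camera_info('scene'); C=cloud(i,f['d'])
for u,v in [(565,290),(520,265),(600,340),(515,340),(458,188),(490,380),(440,185)]: print((u,v),C[v,u].round(3))
i=imaging.camera_info('wrist'); s=status.get_state(); print(project(i,s['tcp_pos']))
plan([.35,.47,.30],[180,0,0]); plan([.45,.30,.30],[180,0,0])
E
```

```text
(565, 290) [0.389 0.666 0.132]
(520, 265) [ 0.293  0.563 -0.001]
(600, 340) [0.467 0.774 0.131]
(515, 340) [0.54  0.623 0.05 ]
(458, 188) [0.174 0.299 0.043]
(490, 380) [0.665 0.61  0.045]
(440, 185) [0.192 0.247 0.039]
[[317.21274497 243.11753829]]
plan [ 1.1012  0.6584 -0.3697] [ 0.0008  0.     -0.1623] | t 0.15 tcp [0.1701 0.6529 0.2259] [ 1.7993e+02 -1.0000e-02 -1.4610e+01] w 0.0875 F [ 0.4 -0.7 -0.3]
plan [ 1.7994  1.3549 -0.3688] [ 0.0008  0.     -0.1623] | t 0.15 tcp [0.1701 0.6529 0.2259] [ 1.7993e+02 -1.0000e-02 -1.4610e+01] w 0.0875 F [ 0.4 -0.7 -0.3]
```

Request:
{"api": "apply_moves", "payload": {
  "moves": [
    [0,0.2,-0.2,0,0,0],
    [0.2,0.45,-0.37,0,0,-0.08],
    [0.45,0.65,-0.37,0,0,-0.16],
    [0.7,0.8,-0.37,0,0,-0.16],
    [0.9,0.95,-0.37,0,0,-0.16],
    [1,1,-0.37,0,0,-0.16],
    [1,1,-0.37,0,0,-0.16]
  ],
  "hand": -1
}}

```text
time_s: 1.02
tcp_pos: [0.3141, 0.4078, 0.3003]
eef_rot: [179.9, 0.0, -0.3]
contact_force: [-0.1, -0.1, 0.8]
gripper_width: 0.0874
```

Run:
```python
from h import *
plan([.50,.22,.30],[180,0,0]);print(status.get_state()['joints'])
```

```text
plan [0.9353 0.9332 0.0022] [ 0.0006  0.0001 -0.0038] | t 1.025 tcp [0.3141 0.4078 0.3003] [ 1.7994e+02  1.0000e-02 -3.4000e-01] w 0.0874 F [-0.1 -0.1  0.8]
[ 7.42810886e+01  2.90748495e+00 -1.22623135e+01  6.33409037e-03
 -7.48867295e+01  1.53757268e+01]
```

Request:
{"api": "apply_moves", "payload": {
  "moves": [
    [0.2,0.2,0,0,0,0],
    [0.45,0.45,0,0,0,0],
    [0.65,0.65,0,0,0,0],
    [0.68,0.7,0,0,0,0],
    [0.68,0.7,0,0,0,0]
  ]
}}

```text
time_s: 1.65
tcp_pos: [0.4493, 0.2669, 0.3]
eef_rot: [179.9, 0.0, -0.4]
contact_force: [-0.8, 0.7, 0.0]
gripper_width: 0.0877
```

```bash
cat >> h.py <<'E'
def snap(n,tag):
    i=imaging.camera_info(n); p,d=imaging.capture(n); cv2.imwrite(f"pics/{tag}.png",p); np.savez(tag+'.npz',p=p,d=d,T=i['T']); return i,p,d
E
python3 - <<'E'
from h import *
snap('wrist','w1'); plan([.48,.02,.30],[180,0,-13])
E
```

```text
plan [0.1633 1.2368 0.0017] [0.0007 0.0003 0.1404] | t 1.7 tcp [0.4489 0.2676 0.3001] [ 1.7994e+02  3.0000e-02 -3.6000e-01] w 0.0878 F [0.7 0.1 0.5]
```

View pics/w1.png

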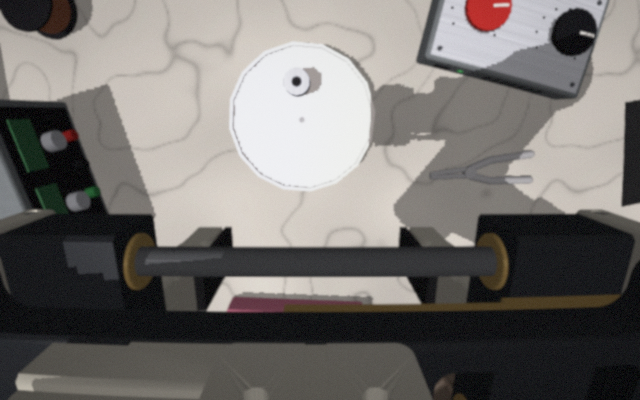

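The wrist view shows the tray centred at about (301,117), the coupling at (296,82) and the red knob at (488,10). Next I'll look at the controller from above.

Request:
{"api": "apply_moves", "payload": {
  "moves": [
    [0.1,0.2,0,0,0,0],
    [0.2,0.45,0,0,0,0],
    [0.3,0.7,0,0,0,0],
    [0.35,0.9,0,0,0,0],
    [0.35,1,0,0,0,0],
    [0.35,1,0,0,0,0],
    [0.35,1,0,0,0,0]
  ]
}}

```text
time_s: 2.58
tcp_pos: [0.5174, 0.0684, 0.3004]
eef_rot: [180.0, 0.0, -0.3]
contact_force: [-0.8, 0.2, -0.2]
gripper_width: 0.0879
```

Run:
```python
from h import *
snap('wrist','w2'); plan([.42,-.26,.30],[180,0,0])
```

```text
plan [-0.4793  1.6446  0.003 ] [ 0.0004  0.0003 -0.0031] | t 2.625 tcp [0.5175 0.0685 0.3003] [ 1.7996e+02  2.0000e-02 -2.8000e-01] w 0.0875 F [ 0.5 -0.5  0. ]
```

View pics/w2.png

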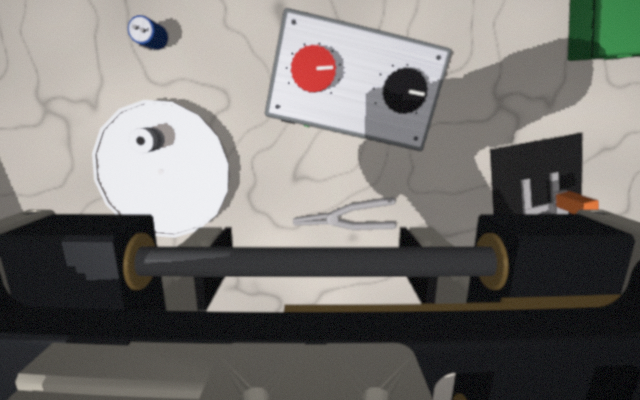

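Request:
{"api": "apply_moves", "payload": {
  "moves": [
    [-0.1,0.25,0,0,0,0],
    [-0.2,0.5,0,0,0,0],
    [-0.3,0.75,0,0,0,0],
    [-0.4,1,0,0,0,0],
    [-0.4,1,0,0,0,0]
  ]
}}

```text
time_s: 3.25
tcp_pos: [0.4354, -0.1326, 0.3009]
eef_rot: [180.0, -0.0, -0.4]
contact_force: [-0.0, 0.0, 0.1]
gripper_width: 0.0877
```

Request:
{"api": "apply_moves", "payload": {
  "moves": [
    [-0.05,0.25,0,0,0,0],
    [-0.1,0.5,0,0,0,0],
    [-0.12,0.65,0,0,0,0],
    [-0.12,0.65,0,0,0,0],
    [-0.12,0.65,0,0,0,0]
  ]
}}

```text
time_s: 3.88
tcp_pos: [0.4111, -0.2615, 0.3008]
eef_rot: [180.0, -0.0, -0.4]
contact_force: [-0.2, 0.1, 0.2]
gripper_width: 0.0877
```

Run:
```python
from h import *
snap('wrist','w3'); plan([.42,-.27,.30],[180,0,0])
```

```text
plan [0.0448 0.0428 0.0048] [ 0.0003 -0.0002 -0.0037] | t 3.925 tcp [ 0.4111 -0.2614  0.3009] [ 1.7997e+02 -2.0000e-02 -3.3000e-01] w 0.0876 F [-0.  -0.7  0.6]
```

View pics/w3.png

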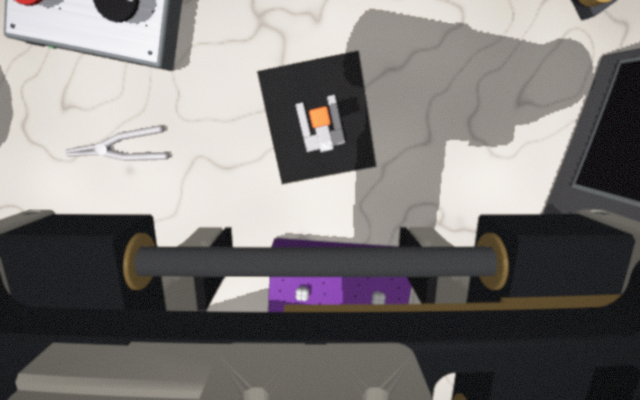

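Clear view: the handle is at (319,117) on the mat at (317,117), with the prong tips at (301,105) and (333,98). Now I'll measure everything from the three wrist views.

Run:
```python
from h import *
i=imaging.camera_info('wrist')
def rep(nm,m,z,T,k=0):
    cs,_=cv2.findContours(m.astype(np.uint8),cv2.RETR_EXTERNAL,cv2.CHAIN_APPROX_NONE); cs=sorted(cs,key=cv2.contourArea)
    if not cs: print(nm,'none');return
    cnt=cs[-1]; M=cv2.moments(cnt)
    P=onplane(i,cnt.reshape(-1,2),z,T)[:,:2].astype(np.float32); (c,wh,a)=cv2.minAreaRect(P); cc,rr=cv2.minEnclosingCircle(P)
    e=cv2.fitEllipse(P) if len(P)>5 else None
    print(nm,'px',np.round((M['m10']/M['m00'],M['m01']/M['m00']),1),'rect',np.round(c,4),np.round(wh,4),round(a,1),'circ',np.round(cc,4),round(rr,4),'ell',np.round(e[0],4),np.round(e[1],4))
for tag in ['w1','w2','w3']:
    f=np.load(tag+'.npz'); T=f['T']; p=f['p']; C=cloud(i,f['d'],T); hsv=cv2.cvtColor(p,cv2.COLOR_BGR2HSV)
    H,S,V=[hsv[...,k].astype(int) for k in range(3)]; X,Y,Z=[C[...,k] for k in range(3)]
    box=lambda x0,x1,y0,y1:(X>x0)&(X<x1)&(Y>y0)&(Y<y1)&(np.mgrid[:400,:640][0]<215)
    print(tag)
    if tag in('w1','w2'):
        print('floor z',np.median(Z[box(.48,.54,.24,.31)]))
        rep('tray',box(.38,.65,.15,.42)&(Z>.012)&(Z<.065),.025,T)
        rep('coup',box(.5,.66,.2,.38)&(Z>.045)&(Z<.065),.056,T)
    if tag=='w2':
        rep('red',((H<10)|(H>170))&(S>110)&box(.5,.75,0,.13),.071,T)
        rep('blk',(Z>.06)&box(.5,.75,-.1,.0),.071,T)
        rep('redd',(Z>.06)&box(.5,.75,.01,.13),.071,T)
        rep('ctl',(Z>.034)&(Z<.085)&box(.5,.75,-.13,.13),.045,T); print(np.median(Z[(Z>.06)&box(.5,.75,.03,.1)]))
    if tag=='w3':
        rep('handle',(H<20)&(S>110)&box(.42,.55,-.33,-.2)&(Z>.06),.101,T)
        rep('handtop',box(.42,.55,-.33,-.2)&(Z>.09),.101,T); 
        rep('toparm',box(.42,.55,-.33,-.2)&(Z>.042),.051,T); print(np.median(Z[box(.42,.55,-.33,-.2)&(Z>.09)]))
        rep('mat',box(.35,.6,-.4,-.15)&(V<60),.003,T)
        rep('fork',box(.4,.55,-.34,-.2)&(V>90)&(S<60)&(Z<.03),.009,T)
        cv2.imwrite('pics/w3c.png',cv2.resize(p[80:170,270:370],None,fx=6,fy=6,interpolation=cv2.INTER_NEAREST))
```

```text
w1
floor z 0.02261068579918485
tray px [301.4 116.1] rect [0.511 0.285] [0.1903 0.1906] 62.0 circ [0.5112 0.2853] 0.0974 ell [0.5108 0.2855] [0.1901 0.1912]
coup px [296.5  81.4] rect [0.5555 0.2893] [0.0299 0.0309] 89.4 circ [0.5555 0.2891] 0.0161 ell [0.5556 0.2893] [0.0302 0.0309]
w2
floor z 0.022186034339618743
tray px [160.1 161.4] rect [0.528  0.2842] [0.1931 0.1572] 89.8 circ [0.5127 0.2846] 0.0971 ell [0.5214 0.2841] [0.1647 0.1987]
coup px [142.4 139.9] rect [0.5564 0.287 ] [0.035 0.031] 83.3 circ [0.5564 0.287 ] 0.0189 ell [0.5565 0.2871] [0.0303 0.0356]
red px [313.2  68.1] rect [0.6363 0.0712] [0.0496 0.0502] 80.5 circ [0.6367 0.0712] 0.0257 ell [0.6365 0.0711] [0.0496 0.0499]
blk px [404.5  90.2] rect [ 0.6124 -0.0349] [0.0515 0.0528] 0.4 circ [ 0.6117 -0.035 ] 0.0273 ell [ 0.6123 -0.0349] [0.0512 0.0523]
redd px [313.  68.] rect [0.6368 0.0712] [0.052  0.0522] 43.8 circ [0.6367 0.0712] 0.0267 ell [0.6367 0.0713] [0.0512 0.0514]
ctl px [355.1  79.6] rect [0.6241 0.0181] [0.2092 0.1298] 77.3 circ [0.6245 0.0188] 0.1206 ell [0.6243 0.0183] [0.1474 0.2507]
0.07162022694723932
w3
handle px [319.6 116.7] rect [ 0.4761 -0.2656] [0.0195 0.0199] 13.0 circ [ 0.4759 -0.2658] 0.013 ell [ 0.4762 -0.2657] [0.0214 0.0224]
handtop px [319.7 117. ] rect [ 0.4759 -0.2657] [0.0201 0.0199] 13.0 circ [ 0.4759 -0.2658] 0.013 ell [ 0.4759 -0.2657] [0.0219 0.0223]
toparm px [321.7 127.1] rect [ 0.4609 -0.2699] [0.0535 0.0227] 13.0 circ [ 0.4607 -0.2689] 0.0278 ell [ 0.4653 -0.2686] [0.0215 0.0653]
0.4592910425466351
mat px [318.3 116.8] rect [ 0.4723 -0.2655] [0.1563 0.1358] 10.6 circ [ 0.4724 -0.2655] 0.1022 ell [ 0.4729 -0.2655] [0.1572 0.1833]
fork px [306.3 129.6] rect [ 0.4604 -0.2494] [0.0739 0.0211] 16.9 circ [ 0.4614 -0.2526] 0.0377 ell [ 0.4533 -0.2512] [0.019  0.0853]
```

View pics/w3c.png

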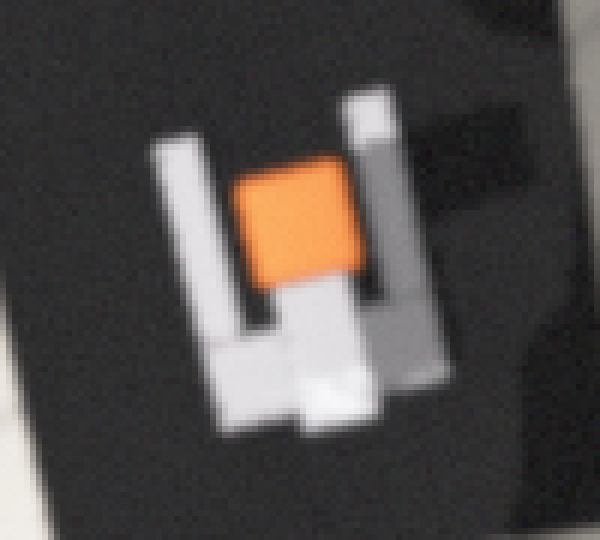

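Run:
```python
from h import *
plan([.476,-.2657,.061],[180,0,13])
```

```text
plan [0.3243 0.0191 1.1998] [ 0.0004 -0.0002 -0.1481] | t 3.925 tcp [ 0.4111 -0.2614  0.3009] [ 1.7997e+02 -2.0000e-02 -3.3000e-01] w 0.0876 F [-0.  -0.7  0.6]
```

Request:
{"api": "apply_moves", "payload": {
  "moves": [
    [0.15,0.01,0.1,0,0,-0.07],
    [0.28,0.019,0.2,0,0,-0.148],
    [0.324,0.019,0.35,0,0,-0.148],
    [0.324,0.019,0.5,0,0,-0.148],
    [0.324,0.019,0.6,0,0,-0.148],
    [0.324,0.019,0.6,0,0,-0.148]
  ]
}}

```text
time_s: 4.68
tcp_pos: [0.4755, -0.2642, 0.1797]
eef_rot: [-180.0, 0.1, 13.1]
contact_force: [-0.9, 0.4, 0.0]
gripper_width: 0.0875
```

Run:
```python
from h import *
plan([.476,-.2657,.061],[180,0,13])
for n in ['side','wrist']: snap(n,n+'4')
p=cv2.imread('pics/side4.png'); cv2.imwrite('pics/side4c.png',cv2.resize(p[200:350,250:400],None,fx=4,fy=4))
```

```text
plan [0.0022 0.0083 0.5935] [-0.0005  0.0015  0.0009] | t 4.675 tcp [ 0.4755 -0.2642  0.1797] [-1.7996e+02  1.4000e-01  1.3080e+01] w 0.0875 F [-0.9  0.4  0. ]
```

View pics/side4c.png

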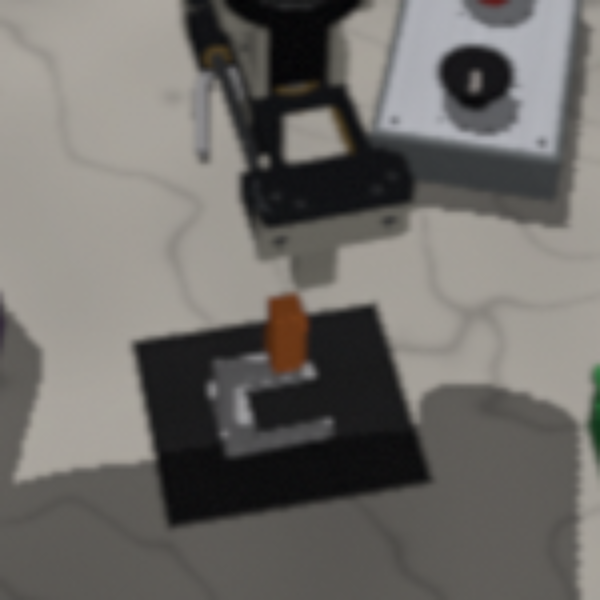

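View pics/wrist4.png

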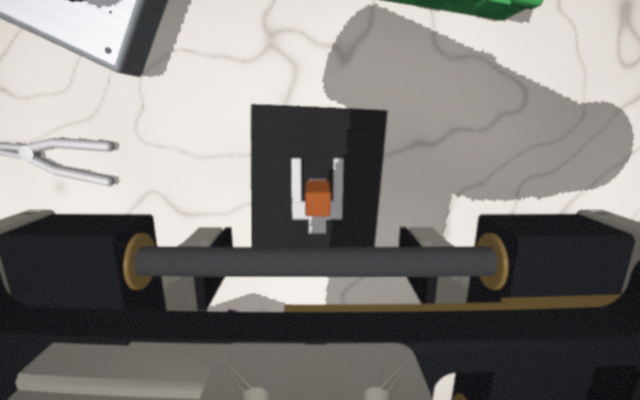

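The handle at (318,198) lines up with the image columns, so the yaw is right and it lies between the fingers. I'll descend and grip.

Request:
{"api": "apply_moves", "payload": {
  "moves": [
    [0.002,0.008,0.15,0,0,0],
    [0.002,0.008,0.3,0,0,0],
    [0.002,0.008,0.42,0,0,0],
    [0.002,0.008,0.52,0,0,0],
    [0.002,0.008,0.58,0,0,0],
    [0.002,0.008,0.592,0,0,0],
    [0.002,0.008,0.592,0,0,0]
  ]
}}

```text
time_s: 5.65
tcp_pos: [0.4782, -0.2667, 0.0642]
eef_rot: [179.9, -0.1, 13.1]
contact_force: [0.5, 0.1, 0.4]
gripper_width: 0.088
```

Request:
{"api": "apply_moves", "payload": {
  "moves": [
    [0,0,0,0,0,0],
    [0,0,0,0,0,0],
    [0,0,0,0,0,0],
    [0,0,0,0,0,0],
    [0,0,0,0,0,0],
    [0,0,0,0,0,0]
  ],
  "hand": 1,
  "grip_force": 45
}}

```text
time_s: 6.4
tcp_pos: [0.4782, -0.2667, 0.0642]
eef_rot: [179.9, -0.1, 13.1]
contact_force: [-0.0, 0.6, 0.7]
gripper_width: 0.0331
```

Run:
```python
from h import *
plan([.476,-.2657,.061],[180,0,13])
plan([.476,-.2657,.20],[180,0,0])
```

```text
plan [-0.0094 -0.0074  0.0159] [ 0.0011 -0.0011  0.001 ] | t 6.4 tcp [ 0.4782 -0.2667  0.0642] [ 1.799e+02 -1.000e-01  1.309e+01] w 0.0331 F [-0.   0.6  0.7]
plan [-0.0082 -0.0061 -0.6791] [ 0.001  -0.0013  0.1455] | t 6.4 tcp [ 0.4782 -0.2667  0.0642] [ 1.799e+02 -1.000e-01  1.309e+01] w 0.0331 F [-0.   0.6  0.7]
```

Request:
{"api": "apply_moves", "payload": {
  "moves": [
    [0,0,0,0,0,0],
    [0,0,0,0,0,0],
    [0,0,0,0,0,0],
    [0,0,0,0,0,0]
  ]
}}

```text
time_s: 6.9
tcp_pos: [0.4781, -0.2667, 0.0641]
eef_rot: [179.9, -0.1, 13.1]
contact_force: [0.3, -0.0, -1.0]
gripper_width: 0.0197
```

Run:
```python
from h import *
plan([.476,-.2657,.061],[180,0,13])
plan([.476,-.2657,.20],[180,0,0])
i,p,d=snap('side','side5');cv2.imwrite('pics/side5c.png',cv2.resize(p[200:350,250:400],None,fx=4,fy=4))
```

```text
plan [-0.009  -0.0071  0.0153] [ 0.0011 -0.001   0.0009] | t 6.9 tcp [ 0.4781 -0.2667  0.0641] [ 1.7991e+02 -9.0000e-02  1.3080e+01] w 0.0197 F [ 0.3 -0.  -1. ]
plan [-0.0079 -0.0059 -0.6797] [ 0.0009 -0.0011  0.1454] | t 6.9 tcp [ 0.4781 -0.2667  0.0641] [ 1.7991e+02 -9.0000e-02  1.3080e+01] w 0.0197 F [ 0.3 -0.  -1. ]
```

View pics/side5c.png

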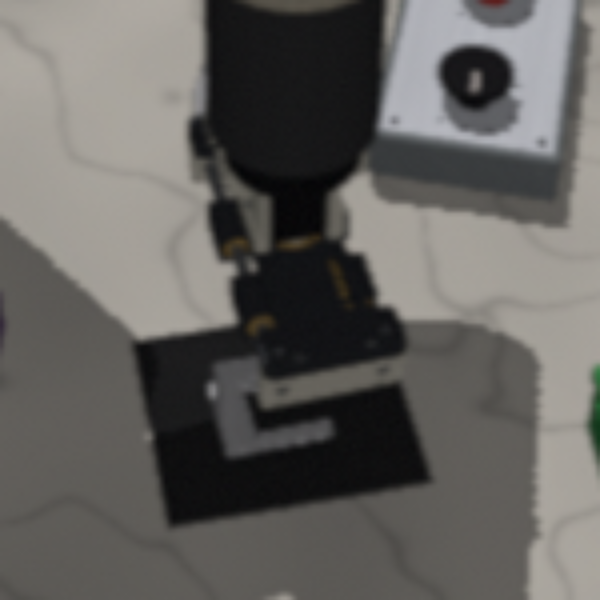

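Request:
{"api": "apply_moves", "payload": {
  "moves": [
    [0,0,-0.05,0,0,0],
    [0,0,-0.15,0,0,0],
    [0,0,-0.3,0,0,0.03],
    [0,0,-0.45,0,0,0.07],
    [0,0,-0.58,0,0,0.11],
    [0,0,-0.68,0,0,0.145],
    [0,0,-0.7,0,0,0.145],
    [0,0,-0.7,0,0,0.145]
  ]
}}

```text
time_s: 7.95
tcp_pos: [0.4776, -0.2664, 0.204]
eef_rot: [179.9, -0.1, 0.1]
contact_force: [-0.2, 0.2, -1.6]
gripper_width: 0.0199
```

Run:
```python
from h import *
plan([.5636,.0712,.20],[180,0,0])
i,p,d=snap('side','side6');cv2.imwrite('pics/side6c.png',cv2.resize(p[150:300,250:400],None,fx=4,fy=4))
snap('wrist','wrist6')
```

```text
plan [ 0.4329 -1.6872  0.019 ] [ 0.0007 -0.0013  0.001 ] | t 7.95 tcp [ 0.4776 -0.2664  0.204 ] [ 1.7994e+02 -1.2000e-01  9.0000e-02] w 0.0199 F [-0.2  0.2 -1.6]
```

View pics/side6c.png

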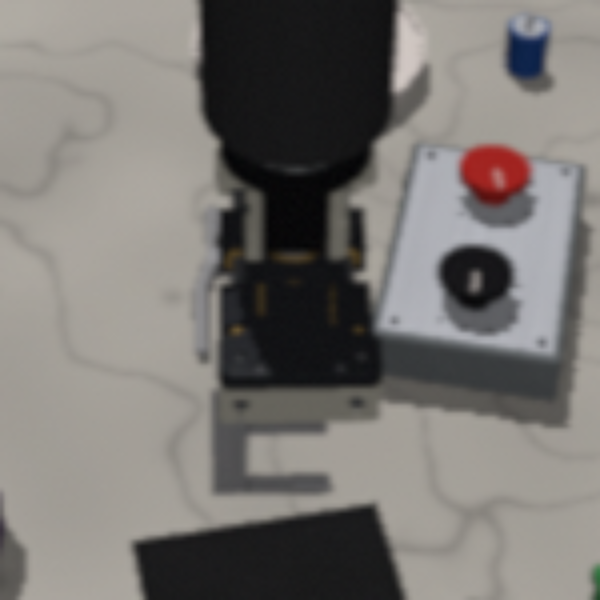

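View pics/wrist6.png

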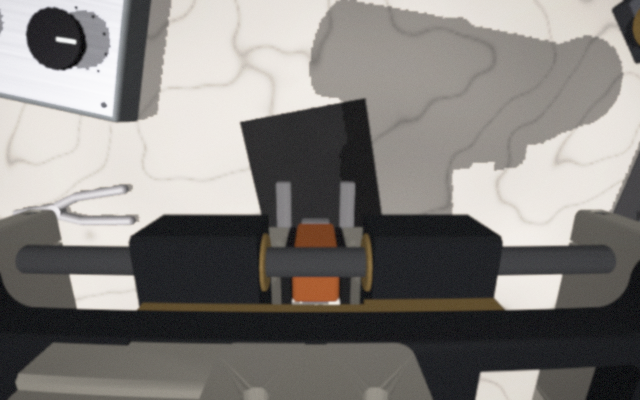

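The puller hangs upright, with its prong tips at (284,183) and (347,183). I'll use those to find its offset in the grip.

Run:
```python
from h import *
i=imaging.camera_info('wrist'); f=np.load('wrist6.npz'); T=f['T']; s=status.get_state()
p=f['p']; cv2.imwrite('pics/w6c.png',cv2.resize(p[170:240,260:370],None,fx=7,fy=7,interpolation=cv2.INTER_NEAREST))
C=cloud(i,f['d'],T); m=(C[...,2]>.13)&(C[...,2]<.17); m[:170]=0;m[225:]=0; m[:,:255]=0;m[:,375:]=0
v,u=np.nonzero(m); print(u.min(),u.max(),v.min(),len(u)); print((C[m].min(0)-s['tcp_pos']).round(4),(C[m].max(0)-s['tcp_pos']).round(4),np.median(C[m][:,2])-s['tcp_pos'][2])
for uv in [(277,182),(291,182),(340,182),(355,182)]: print(uv,(onplane(i,uv,s['tcp_pos'][2]-.055,T)[0]-s['tcp_pos']).round(4))
```

```text
276 354 182 1269
[-0.0085 -0.0259 -0.0601] [ 0.0218  0.0282 -0.0525] -0.05455515269377234
(277, 182) [ 0.0221  0.0271 -0.055 ]
(291, 182) [ 0.0222  0.0176 -0.055 ]
(340, 182) [ 0.0222 -0.0157 -0.055 ]
(355, 182) [ 0.0222 -0.026  -0.055 ]
```

View pics/w6c.png

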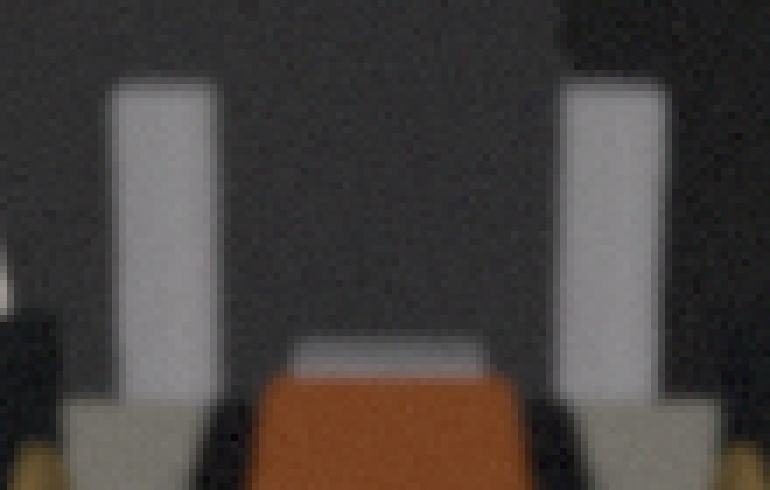

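Request:
{"api": "apply_moves", "payload": {
  "moves": [
    [0.05,-0.15,0,0,0,0],
    [0.1,-0.35,0,0,0,0],
    [0.17,-0.57,0,0,0,0],
    [0.22,-0.77,0,0,0,0],
    [0.25,-0.92,0,0,0,0],
    [0.28,-1,0,0,0,0],
    [0.28,-1,0,0,0,0]
  ]
}}

```text
time_s: 8.93
tcp_pos: [0.5332, -0.0656, 0.2024]
eef_rot: [179.9, 0.0, 0.2]
contact_force: [-0.2, -0.4, -0.8]
gripper_width: 0.0197
```

Run:
```python
from h import *
plan([.5637,.0705,.16],[180,0,0])
```

```text
plan [ 0.1549 -0.68    0.2111] [0.0007 0.0004 0.0019] | t 8.925 tcp [ 0.5332 -0.0656  0.2024] [1.7994e+02 3.0000e-02 1.7000e-01] w 0.0197 F [-0.2 -0.4 -0.8]
```

Request:
{"api": "apply_moves", "payload": {
  "moves": [
    [0.03,-0.15,0,0,0,0],
    [0.08,-0.35,0,0,0,0],
    [0.13,-0.52,0.05,0,0,0.002],
    [0.155,-0.64,0.12,0,0,0.002],
    [0.155,-0.68,0.2,0,0,0.002],
    [0.155,-0.68,0.2,0,0,0.002],
    [0.155,-0.68,0.2,0,0,0.002]
  ]
}}

```text
time_s: 9.8
tcp_pos: [0.5636, 0.0696, 0.1623]
eef_rot: [179.9, 0.0, -0.0]
contact_force: [0.6, -0.2, -1.1]
gripper_width: 0.0196
```

Run:
```python
from h import *
plan([.5637,.0705,.112],[180,0,0])
snap('wrist','wrist7'); snap('side','side7')
f=np.load('wrist7.npz'); p=f['p']; cv2.imwrite('pics/w7c.png',cv2.resize(p[0:270,200:440],None,fx=2.2,fy=2.2))
p=cv2.imread('pics/side7.png');cv2.imwrite('pics/side7c.png',cv2.resize(p[120:270,280:430],None,fx=4,fy=4))
```

```text
plan [ 0.0005 -0.0047  0.2517] [ 0.0009  0.0005 -0.0004] | t 9.8 tcp [0.5636 0.0696 0.1623] [ 1.7991e+02  4.0000e-02 -3.0000e-02] w 0.0196 F [ 0.6 -0.2 -1.1]
```

View pics/w7c.png

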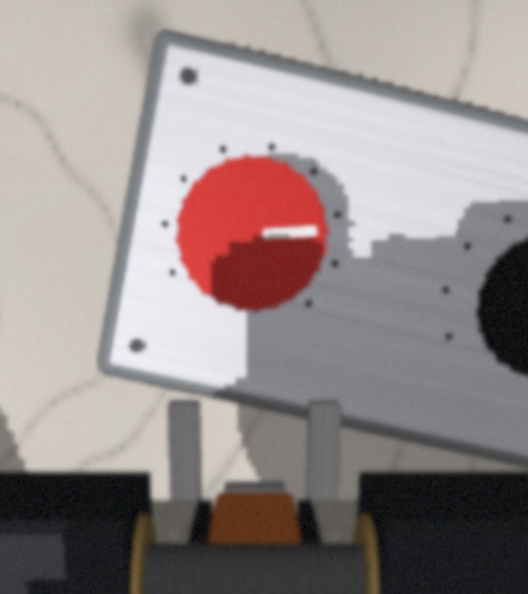

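View pics/side7c.png

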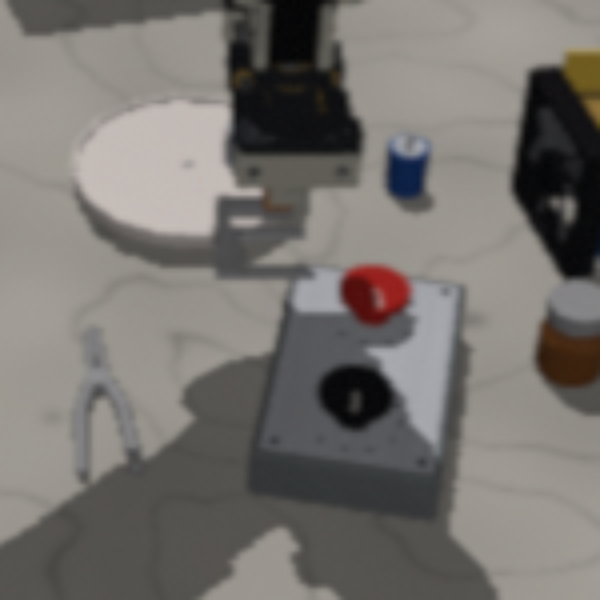

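Run:
```python
from h import *
i=imaging.camera_info('wrist'); f=np.load('wrist7.npz'); T=f['T']; s=status.get_state(); p=f['p']
hsv=cv2.cvtColor(p,cv2.COLOR_BGR2HSV); H,S,V=[hsv[...,k].astype(int) for k in range(3)]
m=((H<8)|(H>172))&(S>110)&(V>60); m[150:]=0
cs,_=cv2.findContours(m.astype(np.uint8),cv2.RETR_EXTERNAL,cv2.CHAIN_APPROX_NONE); c=max(cs,key=cv2.contourArea)
P=onplane(i,c.reshape(-1,2),.071,T)[:,:2].astype(np.float32); print('red',cv2.minEnclosingCircle(P),cv2.fitEllipse(P))
C=cloud(i,f['d'],T); m=(C[...,2]>.09)&(C[...,2]<.125); m[:170]=0;m[222:]=0; m[:,:255]=0;m[:,375:]=0
v,u=np.nonzero(m); print(u.min(),u.max(),v.min())
P=onplane(i,np.c_[u,v],s['tcp_pos'][2]-.055,T)-s['tcp_pos']; P=P; print(P.min(0),P.max(0))
```

```text
red ((0.6367695927619934, 0.07128006964921951), 0.0258590430021286) ((0.6366766095161438, 0.07134772092103958), (0.04980308935046196, 0.05031268671154976), 7.762058734893799)
276 354 182
[-0.00593942 -0.0259965  -0.055     ] [ 0.02189675  0.02771343 -0.055     ]
```

Request:
{"api": "apply_moves", "payload": {
  "moves": [
    [0,-0.005,0.06,0,0,0],
    [0,-0.005,0.14,0,0,0],
    [0,-0.005,0.21,0,0,0],
    [0,-0.005,0.25,0,0,0],
    [0,-0.005,0.25,0,0,0],
    [0,-0.005,0.25,0,0,0]
  ]
}}

```text
time_s: 10.65
tcp_pos: [0.5643, 0.0709, 0.1132]
eef_rot: [180.0, -0.0, -0.0]
contact_force: [-0.1, -0.2, -1.5]
gripper_width: 0.0199
```

Run:
```python
from h import *
plan([.6387,.0705,.112],[180,0,0])
snap('wrist','wrist8'); snap('side','side8')
f=np.load('wrist8.npz'); p=f['p']; cv2.imwrite('pics/w8c.png',cv2.resize(p[0:270,200:440],None,fx=2.2,fy=2.2))
p=cv2.imread('pics/side8.png');cv2.imwrite('pics/side8c.png',cv2.resize(p[150:250,310:410],None,fx=6,fy=6))
```

```text
plan [0.3719 0.0017 0.0061] [ 0.0005 -0.0005 -0.0004] | t 10.65 tcp [0.5643 0.0709 0.1132] [ 1.7995e+02 -5.0000e-02 -4.0000e-02] w 0.0199 F [-0.1 -0.2 -1.5]
```

View pics/w8c.png

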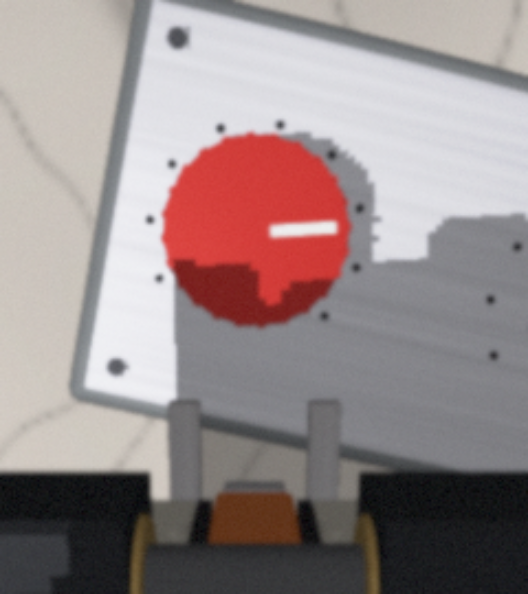

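View pics/side8c.png

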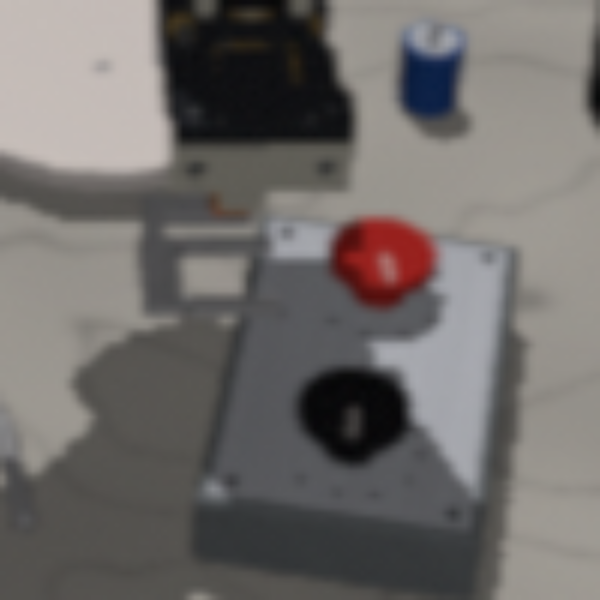

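Request:
{"api": "apply_moves", "payload": {
  "moves": [
    [0.03,0.002,0.006,0,0,0],
    [0.07,0.002,0.006,0,0,0],
    [0.11,0.002,0.006,0,0,0],
    [0.15,0.002,0.006,0,0,0],
    [0.19,0.002,0.006,0,0,0],
    [0.2,0.002,0.006,0,0,0]
  ]
}}

```text
time_s: 11.5
tcp_pos: [0.6049, 0.0705, 0.112]
eef_rot: [180.0, -0.1, -0.1]
contact_force: [-0.5, 0.4, -0.6]
gripper_width: 0.0199
```

Run:
```python
from h import *
plan([.6387,.0705,.112],[180,0,0])
snap('side','side9')
p=cv2.imread('pics/side9.png');cv2.imwrite('pics/side9c.png',cv2.resize(p[150:250,310:410],None,fx=6,fy=6))
```

```text
plan [ 0.169  -0.0003  0.0002] [ 0.0004 -0.0007 -0.0006] | t 11.5 tcp [0.6049 0.0705 0.112 ] [ 1.7997e+02 -6.0000e-02 -6.0000e-02] w 0.0199 F [-0.5  0.4 -0.6]
```

View pics/side9c.png

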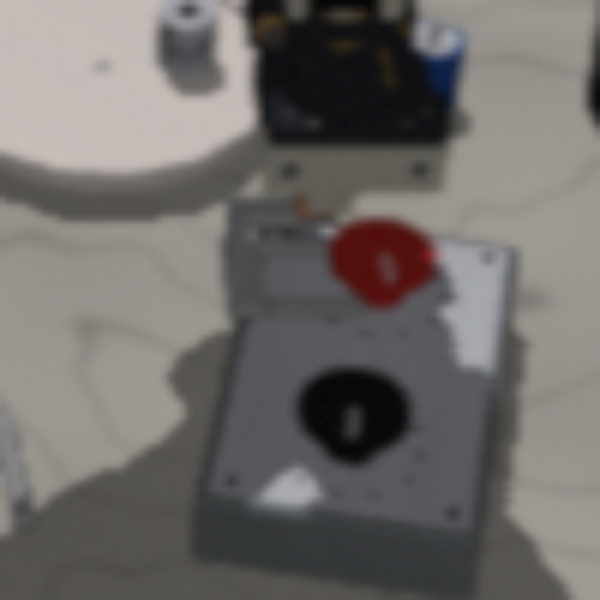

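The fork is going in under the rim and there is no contact force. I'll finish the insertion.

Request:
{"api": "apply_moves", "payload": {
  "moves": [
    [0.03,0,0,0,0,0],
    [0.07,0,0,0,0,0],
    [0.11,0,0,0,0,0],
    [0.145,0,0,0,0,0],
    [0.169,0,0,0,0,0],
    [0.169,0,0,0,0,0],
    [0.169,0,0,0,0,0]
  ]
}}

```text
time_s: 12.42
tcp_pos: [0.6384, 0.0704, 0.1119]
eef_rot: [180.0, -0.0, -0.1]
contact_force: [0.2, 0.3, -0.9]
gripper_width: 0.0201
```

Run:
```python
from h import *
plan([.6387,.0705,.112],[180,0,0])
snap('side','side10'); snap('wrist','wrist10')
p=cv2.imread('pics/side10.png');cv2.imwrite('pics/side10c.png',cv2.resize(p[150:250,310:410],None,fx=6,fy=6))
f=np.load('wrist10.npz'); p=f['p']; cv2.imwrite('pics/w10c.png',cv2.resize(p[0:320,200:440],None,fx=1.8,fy=1.8))
```

```text
plan [ 0.0017 -0.0006 -0.0003] [ 0.0004 -0.0005 -0.0006] | t 12.425 tcp [0.6384 0.0704 0.1119] [ 1.7996e+02 -4.0000e-02 -6.0000e-02] w 0.0201 F [ 0.2  0.3 -0.9]
```

View pics/side10c.png

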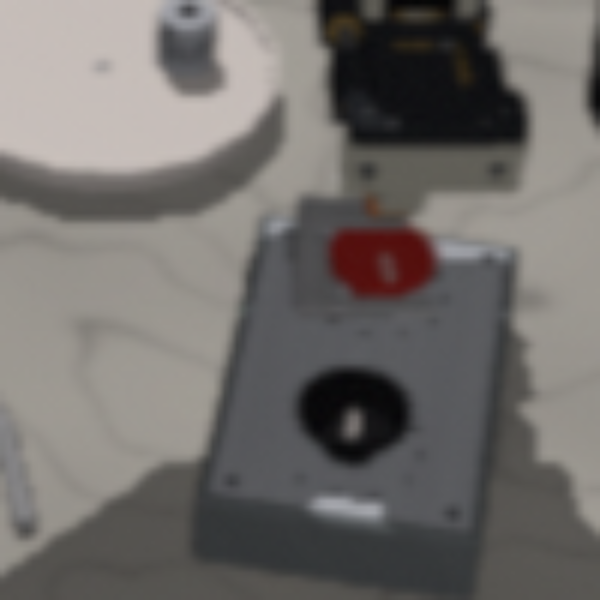

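View pics/w10c.png

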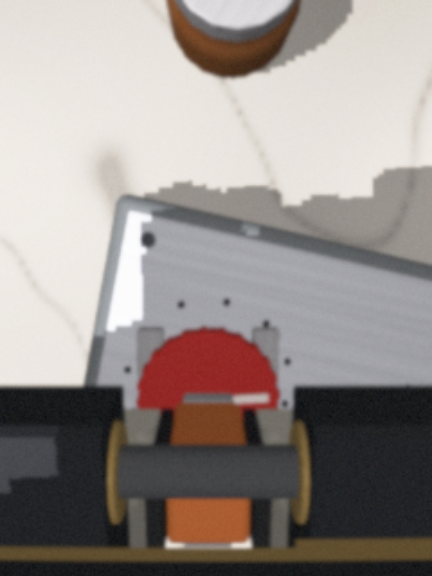

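Request:
{"api": "apply_moves", "payload": {
  "moves": [
    [0.001,0,-0.0175,0,0,0],
    [0.001,0,-0.035,0,0,0],
    [0.001,0,-0.0525,0,0,0],
    [0.001,0,-0.07,0,0,0],
    [0.001,0,-0.0875,0,0,0],
    [0.001,0,-0.105,0,0,0],
    [0.001,0,-0.1225,0,0,0],
    [0.001,0,-0.14,0,0,0],
    [0.001,0,-0.1575,0,0,0],
    [0.001,0,-0.175,0,0,0],
    [0.001,0,-0.1925,0,0,0],
    [0.001,0,-0.21,0,0,0]
  ]
}}

```text
time_s: 14.02
tcp_pos: [0.6386, 0.0705, 0.1543]
eef_rot: [180.0, -0.1, -0.1]
contact_force: [-0.2, -0.1, -2.1]
gripper_width: 0.0196
```

Run:
```python
from h import *
plan([.6387,.0705,.17],[180,0,0])
snap('side','side11'); snap('wrist','wrist11')
p=cv2.imread('pics/side11.png');cv2.imwrite('pics/side11c.png',cv2.resize(p[130:230,310:410],None,fx=6,fy=6))
f=np.load('wrist11.npz'); p=f['p']; cv2.imwrite('pics/w11c.png',cv2.resize(p[0:320,200:440],None,fx=1.8,fy=1.8))
```

```text
plan [ 0.0008 -0.0002 -0.0785] [ 0.0004 -0.0006 -0.0006] | t 14.025 tcp [0.6386 0.0705 0.1543] [ 1.7997e+02 -6.0000e-02 -5.0000e-02] w 0.0196 F [-0.2 -0.1 -2.1]
```

View pics/side11c.png

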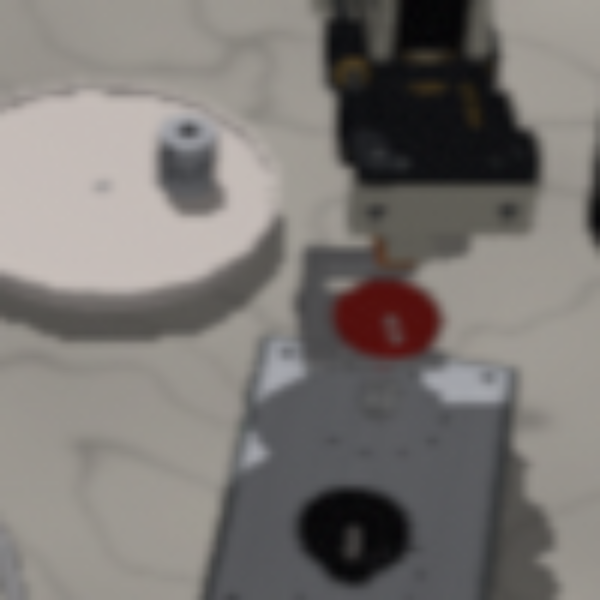

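View pics/w11c.png

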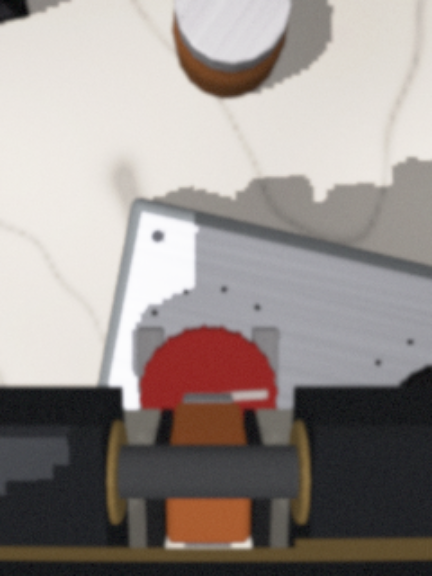

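Request:
{"api": "apply_moves", "payload": {
  "moves": [
    [-0.01,-0.013,0,0,0,0],
    [-0.03,-0.04,0,0,0,0],
    [-0.065,-0.087,0,0,0,0],
    [-0.115,-0.154,0,0,0,0],
    [-0.175,-0.235,0,0,0,0],
    [-0.24,-0.32,0,0,0,0],
    [-0.3,-0.4,0,0,0,0],
    [-0.35,-0.465,0,0,0,0],
    [-0.38,-0.51,0,0,0,0],
    [-0.395,-0.53,0,0,0,0],
    [-0.4,-0.54,0,0,0,0]
  ]
}}

```text
time_s: 15.5
tcp_pos: [0.5589, 0.1787, 0.1544]
eef_rot: [180.0, -0.1, -0.0]
contact_force: [-1.0, 0.9, -1.7]
gripper_width: 0.0201
```

Run:
```python
from h import *
plan([.480,.285,.154],[180,0,0])
snap('side','side12')
p=cv2.imread('pics/side12.png');cv2.imwrite('pics/side12c.png',cv2.resize(p[110:230,290:410],None,fx=5,fy=5))
```

```text
plan [-0.3949 -0.5313  0.0011] [ 0.0003 -0.0011 -0.0005] | t 15.5 tcp [0.5589 0.1787 0.1544] [ 1.7997e+02 -1.0000e-01 -5.0000e-02] w 0.0201 F [-1.   0.9 -1.7]
```

View pics/side12c.png

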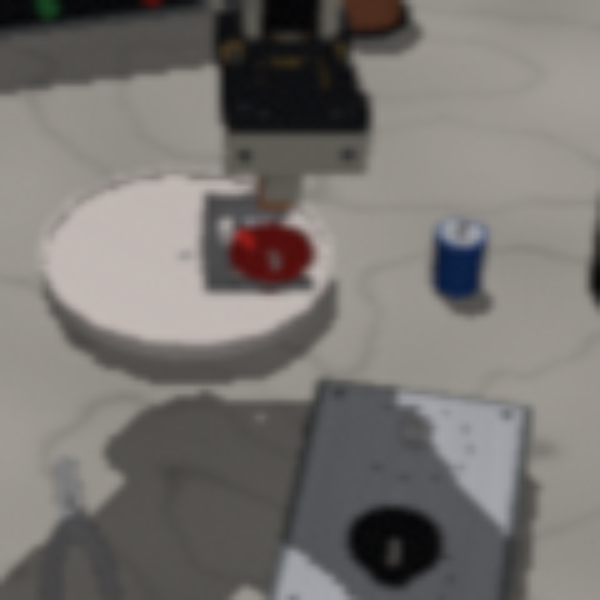

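Request:
{"api": "apply_moves", "payload": {
  "moves": [
    [-0.01,-0.013,0,0,0,0],
    [-0.03,-0.04,0,0,0,0],
    [-0.065,-0.087,0,0,0,0],
    [-0.115,-0.154,0,0,0,0],
    [-0.175,-0.235,0,0,0,0],
    [-0.24,-0.32,0,0,0,0],
    [-0.3,-0.4,0,0,0,0],
    [-0.345,-0.465,0,0,0,0],
    [-0.375,-0.505,0,0,0,0],
    [-0.39,-0.525,0,0,0,0],
    [-0.395,-0.531,0,0,0,0],
    [-0.395,-0.531,0,0,0,0]
  ]
}}

```text
time_s: 17.05
tcp_pos: [0.4802, 0.2847, 0.1541]
eef_rot: [180.0, -0.1, -0.1]
contact_force: [-0.1, 0.3, -1.3]
gripper_width: 0.0196
```

Run:
```python
from h import *
plan([.480,.285,.099],[180,0,0])
snap('side','side13'); snap('wrist','wrist13')
p=cv2.imread('pics/side13.png');cv2.imwrite('pics/side13c.png',cv2.resize(p[110:230,270:390],None,fx=5,fy=5))
```

```text
plan [-0.0013 -0.0017  0.2757] [ 0.0004 -0.001  -0.0009] | t 17.05 tcp [0.4802 0.2847 0.1541] [ 1.7996e+02 -9.0000e-02 -8.0000e-02] w 0.0196 F [-0.1  0.3 -1.3]
```

View pics/side13c.png

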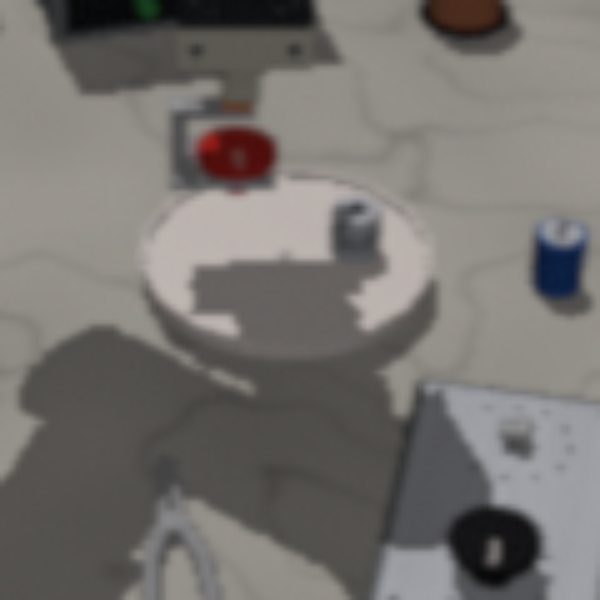

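View pics/wrist13.png

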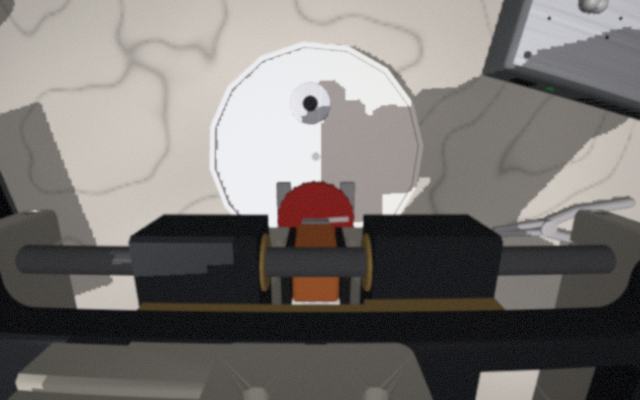

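The knob rests centred on the fork and the coupling at (310,103) is well clear. Lowering now.

Request:
{"api": "apply_moves", "payload": {
  "moves": [
    [0,0,0.02,0,0,0],
    [0,0,0.06,0,0,0],
    [0,0,0.11,0,0,0],
    [0,0,0.16,0,0,0],
    [0,0,0.21,0,0,0],
    [0,0,0.245,0,0,0],
    [0,0,0.265,0,0,0],
    [0,0,0.275,0,0,0],
    [0,0,0.275,0,0,0]
  ]
}}

```text
time_s: 18.27
tcp_pos: [0.4804, 0.2847, 0.0993]
eef_rot: [180.0, -0.1, -0.1]
contact_force: [-0.4, -0.6, -1.3]
gripper_width: 0.0202
```

Run:
```python
from h import *
plan([.480,.285,.092],[180,0,0])
```

```text
plan [-0.0021 -0.0017  0.0363] [ 0.0003 -0.0011 -0.0009] | t 18.275 tcp [0.4804 0.2847 0.0993] [ 1.7997e+02 -1.0000e-01 -8.0000e-02] w 0.0202 F [-0.4 -0.6 -1.3]
```

Request:
{"api": "apply_moves", "payload": {
  "moves": [
    [0,0,0.01,0,0,0],
    [0,0,0.02,0,0,0],
    [0,0,0.03,0,0,0],
    [0,0,0.037,0,0,0],
    [0,0,0.037,0,0,0],
    [0,0,0.037,0,0,0]
  ]
}}

```text
time_s: 19.02
tcp_pos: [0.4805, 0.2847, 0.0919]
eef_rot: [180.0, -0.1, -0.1]
contact_force: [-0.0, 0.3, -0.8]
gripper_width: 0.0197
```

Run:
```python
from h import *
plan([.405,.285,.092],[180,0,0])
i,p,d=snap('side','side14'); 
cv2.imwrite('pics/side14c.png',cv2.resize(p[120:200,290:370],None,fx=7,fy=7))
C=cloud(i,d); m=(C[...,0]>.45)&(C[...,0]<.52)&(C[...,1]>.24)&(C[...,1]<.32)&(p[...,2]>p[...,1]*2.0+10); q=C[m]; print(len(q),np.median(q,0),np.percentile(q[:,2],[5,95]))
```

```text
plan [-0.3773 -0.001  -0.0012] [ 0.0003 -0.0012 -0.0009] | t 19.025 tcp [0.4805 0.2847 0.0919] [ 1.7998e+02 -1.1000e-01 -8.0000e-02] w 0.0197 F [-0.   0.3 -0.8]
103 [0.47718444 0.27726311 0.04606958] [0.04107241 0.04899573]
```

View pics/side14c.png

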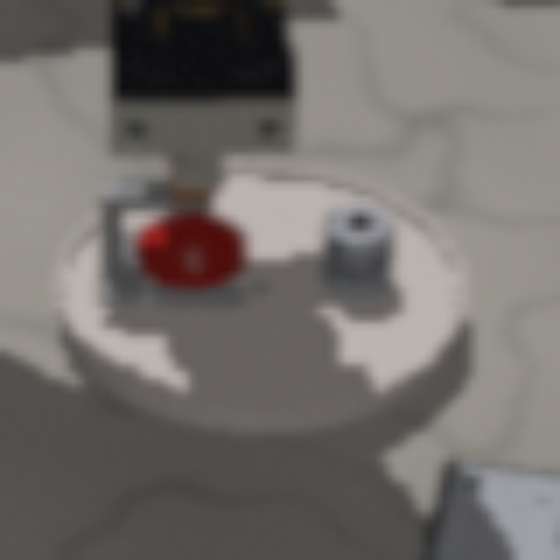

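Request:
{"api": "apply_moves", "payload": {
  "moves": [
    [-0.01,0,0,0,0,0],
    [-0.03,0,0,0,0,0],
    [-0.06,0,0,0,0,0],
    [-0.09,0,0,0,0,0],
    [-0.12,0,0,0,0,0],
    [-0.12,0,0,0,0,0]
  ]
}}

```text
time_s: 19.82
tcp_pos: [0.456, 0.2847, 0.092]
eef_rot: [180.0, -0.1, -0.1]
contact_force: [-0.2, 0.2, -0.6]
gripper_width: 0.0195
```

Run:
```python
from h import *
plan([.402,.285,.092],[180,0,0])
i,p,d=snap('side','side15'); 
cv2.imwrite('pics/side15c.png',cv2.resize(p[120:200,290:370],None,fx=7,fy=7))
C=cloud(i,d); m=(C[...,0]>.43)&(C[...,0]<.52)&(C[...,1]>.24)&(C[...,1]<.32)&(p[...,2]>p[...,1]*2.0+10); q=C[m]; print(len(q),np.median(q,0),np.percentile(q[:,2],[5,95]))
```

```text
plan [-0.27   -0.001  -0.0005] [ 0.0002 -0.0012 -0.0006] | t 19.825 tcp [0.456  0.2847 0.092 ] [ 1.7999e+02 -1.1000e-01 -6.0000e-02] w 0.0195 F [-0.2  0.2 -0.6]
103 [0.479535   0.2772256  0.04636112] [0.04013624 0.04961551]
```

View pics/side15c.png

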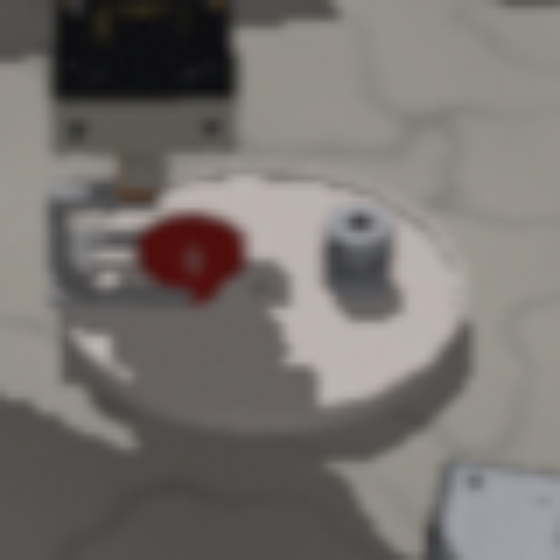

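The knob stayed put on its hub while the fork slid back. I'll finish withdrawing.

Request:
{"api": "apply_moves", "payload": {
  "moves": [
    [-0.03,0,0,0,0,0],
    [-0.07,0,0,0,0,0],
    [-0.12,0,0,0,0,0],
    [-0.17,0,0,0,0,0],
    [-0.22,0,0,0,0,0],
    [-0.265,0,0,0,0,0],
    [-0.27,0,0,0,0,0]
  ]
}}

```text
time_s: 20.75
tcp_pos: [0.4017, 0.285, 0.0921]
eef_rot: [-180.0, -0.1, -0.0]
contact_force: [0.1, 0.4, -0.9]
gripper_width: 0.0199
```

Run:
```python
from h import *
plan([.402,.285,.2],[180,0,0])
i,p,d=snap('side','side16'); snap('wrist','wrist16')
cv2.imwrite('pics/side16c.png',cv2.resize(p[120:200,270:350],None,fx=7,fy=7))
```

```text
plan [ 2.700e-03 -1.000e-04 -5.395e-01] [-0.     -0.0014 -0.0001] | t 20.75 tcp [0.4017 0.285  0.0921] [-1.8e+02 -1.2e-01 -1.0e-02] w 0.0199 F [ 0.1  0.4 -0.9]
```

View pics/side16c.png

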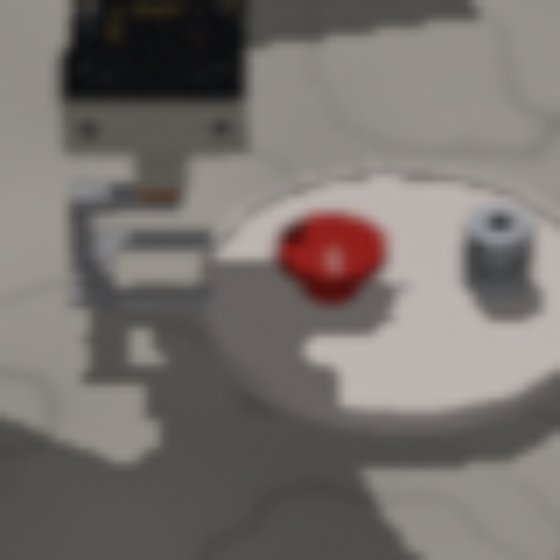

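View pics/wrist16.png

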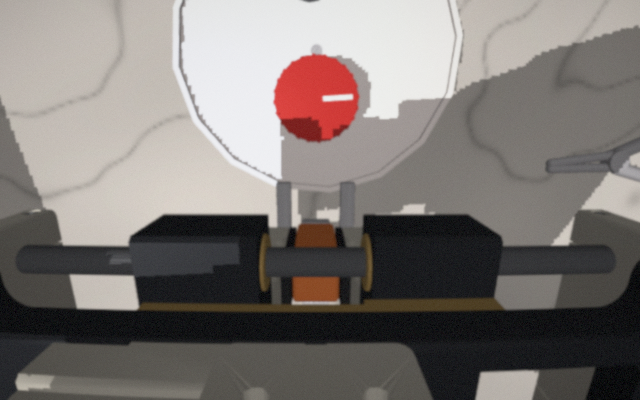

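Request:
{"api": "apply_moves", "payload": {
  "moves": [
    [0,0,-0.08,0,0,0],
    [0,0,-0.25,0,0,0],
    [0,0,-0.45,0,0,0],
    [0.05,0.1,-0.54,0,0,0],
    [0.1,0.28,-0.54,0,0,0],
    [0.15,0.5,-0.54,0,0,0],
    [0.2,0.72,-0.54,0,0,0],
    [0.25,0.92,-0.54,0,0,0],
    [0.25,1,-0.54,0,0,0]
  ]
}}

```text
time_s: 21.98
tcp_pos: [0.4523, 0.0832, 0.2001]
eef_rot: [180.0, -0.1, -0.2]
contact_force: [-0.2, -0.7, -1.6]
gripper_width: 0.0197
```

Request:
{"api": "apply_moves", "payload": {
  "moves": [
    [0.03,0.2,0,0,0,0],
    [0.06,0.42,0,0,0,0],
    [0.09,0.65,0,0,0,0],
    [0.12,0.85,0,0,0,0],
    [0.12,1,0,0,0,0],
    [0.12,1,0,0,0,0]
  ]
}}

```text
time_s: 22.72
tcp_pos: [0.4757, -0.1183, 0.1999]
eef_rot: [180.0, -0.1, -0.3]
contact_force: [0.1, 0.1, -1.5]
gripper_width: 0.0204
```

Run:
```python
from h import *
plan([.4745,-.266,.2],[180,0,0])
```

```text
plan [-2.000e-03  7.387e-01 -1.000e-04] [ 0.0002 -0.0011 -0.0034] | t 22.725 tcp [ 0.4757 -0.1183  0.1999] [ 1.7999e+02 -1.0000e-01 -3.1000e-01] w 0.0204 F [ 0.1  0.1 -1.5]
```

Request:
{"api": "apply_moves", "payload": {
  "moves": [
    [0,0.12,0,0,0,0],
    [0,0.3,0,0,0,0],
    [0,0.5,0,0,0,0],
    [0,0.65,0.1,0,0,0],
    [0,0.73,0.2,0,0,0],
    [0,0.739,0.32,0,0,0],
    [0,0.739,0.44,0,0,0],
    [0,0.739,0.55,0,0,0],
    [0,0.739,0.62,0,0,0],
    [0,0.739,0.64,0,0,0],
    [0,0.739,0.64,0,0,0]
  ]
}}

```text
time_s: 24.1
tcp_pos: [0.4755, -0.266, 0.0723]
eef_rot: [180.0, -0.1, -0.3]
contact_force: [-0.0, 0.4, -1.2]
gripper_width: 0.0199
```

Run:
```python
from h import *
plan([.4745,-.266,.0643],[180,0,0])
i,p,d=snap('side','side17'); 
cv2.imwrite('pics/side17c.png',cv2.resize(p[200:350,250:400],None,fx=4,fy=4))
```

```text
plan [-0.0052  0.0001  0.04  ] [ 0.0003 -0.0013 -0.0032] | t 24.1 tcp [ 0.4755 -0.266   0.0723] [ 1.7997e+02 -1.2000e-01 -2.9000e-01] w 0.0199 F [-0.   0.4 -1.2]
```

View pics/side17c.png

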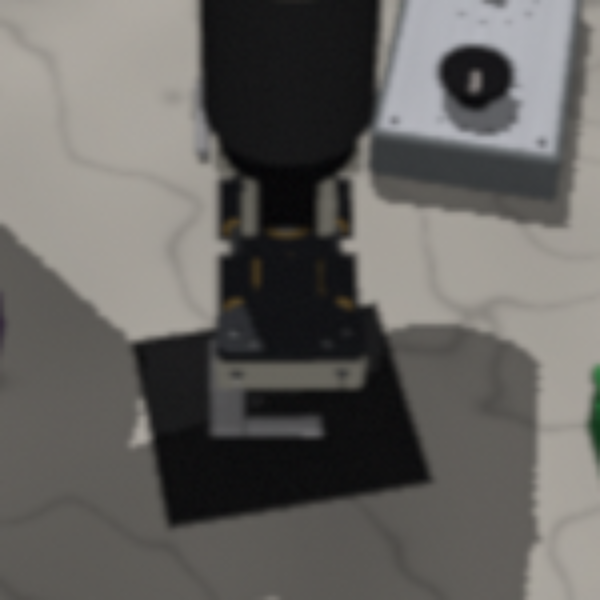

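Over the mat, 8 mm to go; lower slowly to the measured resting height.

Request:
{"api": "apply_moves", "payload": {
  "moves": [
    [0,0,0.015,0,0,0],
    [0,0,0.028,0,0,0],
    [0,0,0.037,0,0,0],
    [0,0,0.04,0,0,0],
    [0,0,0.042,0,0,0],
    [0,0,0.042,0,0,0]
  ]
}}

```text
time_s: 24.9
tcp_pos: [0.4757, -0.2661, 0.0642]
eef_rot: [180.0, -0.1, -0.3]
contact_force: [-0.2, 0.8, -1.7]
gripper_width: 0.0199
```

Run:
```python
from h import *
plan([.4745,-.266,.0641],[180,0,0])
```

```text
plan [-0.006  -0.0005  0.0004] [ 0.0004 -0.0016 -0.0033] | t 24.9 tcp [ 0.4757 -0.2661  0.0642] [ 1.7997e+02 -1.5000e-01 -2.9000e-01] w 0.0199 F [-0.2  0.8 -1.7]
```

Request:
{"api": "apply_moves", "payload": {
  "moves": [
    [0,0,0.003,0,0,0],
    [0,0,0.006,0,0,0],
    [0,0,0.006,0,0,0]
  ]
}}

```text
time_s: 25.28
tcp_pos: [0.4759, -0.2661, 0.064]
eef_rot: [179.9, -0.2, -0.3]
contact_force: [-2.0, 2.6, 9.4]
gripper_width: 0.0197
```

Run:
```python
from h import *
plan([.4745,-.266,.0641],[180,0,0])
```

```text
plan [-0.007  -0.0006 -0.0005] [ 0.0006 -0.002  -0.003 ] | t 25.275 tcp [ 0.4759 -0.2661  0.064 ] [179.95  -0.18  -0.27] w 0.0197 F [-2.   2.6  9.4]
```

The force of 9.4 N upward shows it is on the mat. I'll back off slightly and release, opening the fingers slowly in place.

Request:
{"api": "apply_moves", "payload": {
  "moves": [
    [0,0,-0.002,0,0,0],
    [0,0,-0.002,0,0,0]
  ]
}}

```text
time_s: 25.52
tcp_pos: [0.476, -0.2661, 0.0644]
eef_rot: [179.9, -0.2, -0.3]
contact_force: [-0.7, -1.4, -0.8]
gripper_width: 0.0198
```

Request:
{"api": "apply_moves", "payload": {
  "moves": [
    [0,0,0,0,0,0],
    [0,0,0,0,0,0],
    [0,0,0,0,0,0],
    [0,0,0,0,0,0],
    [0,0,0,0,0,0],
    [0,0,0,0,0,0],
    [0,0,0,0,0,0],
    [0,0,0,0,0,0]
  ],
  "hand": -1
}}

```text
time_s: 26.52
tcp_pos: [0.476, -0.2661, 0.0644]
eef_rot: [179.9, -0.2, -0.3]
contact_force: [0.5, -0.8, 0.6]
gripper_width: 0.0869
```

Request:
{"api": "apply_moves", "payload": {
  "moves": [
    [0,0,-0.05,0,0,0],
    [0,0,-0.15,0,0,0],
    [0,0,-0.3,0,0,0],
    [0,0,-0.5,0,0,0],
    [0,0,-0.7,0,0,0],
    [0,0,-0.9,0,0,0],
    [-0.2,0,-1,0,0,0],
    [-0.3,0,-1,0,0,0],
    [-0.3,0,-1,0,0,0]
  ]
}}

```text
time_s: 27.65
tcp_pos: [0.4141, -0.2656, 0.2647]
eef_rot: [180.0, -0.3, -0.3]
contact_force: [-0.0, -0.9, 0.8]
gripper_width: 0.0875
```

Run:
```python
from h import *
plan([.4745,-.266,.0641],[180,0,0])
for n in ['side','scene','wrist']: snap(n,n+'18')
p=cv2.imread('pics/side18.png'); cv2.imwrite('pics/side18c.png',cv2.resize(p[130:340,270:430],None,fx=2.8,fy=2.8))
```

```text
plan [ 2.9760e-01 -2.0000e-04  1.0041e+00] [ 0.0005 -0.0029 -0.0034] | t 27.65 tcp [ 0.4141 -0.2656  0.2647] [179.95  -0.26  -0.3 ] w 0.0875 F [-0.  -0.9  0.8]
```

View pics/side18c.png

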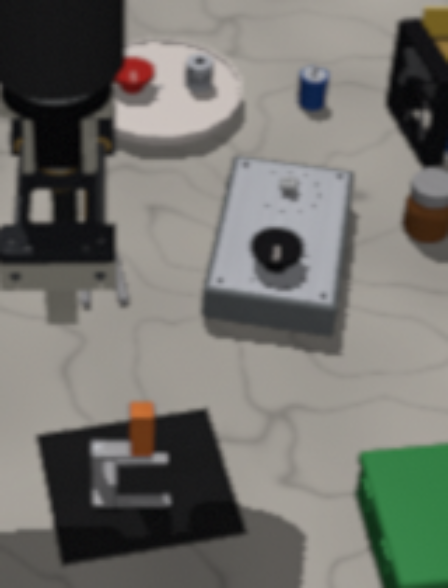

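View pics/wrist18.png

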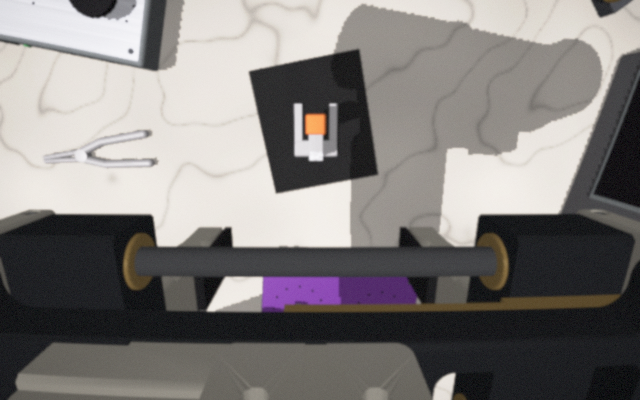

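View pics/scene18.png

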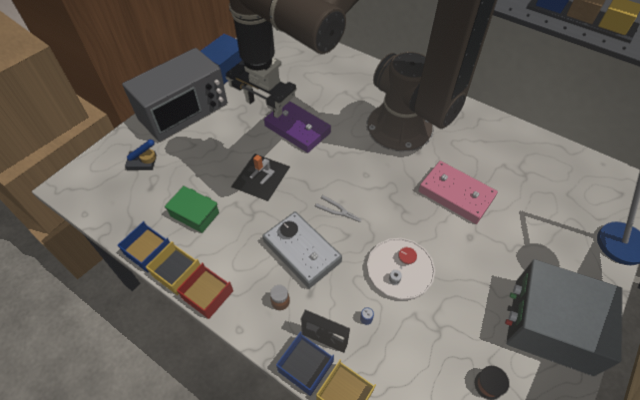

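The puller stands at (315,130) on the mat in the wrist view. In the scene view the knob stands at (407,256) on the tray with the coupling upright at (396,276), and the black knob is on its stem at (289,229). One numeric check, then I'll hand in.

Run:
```python
from h import *
i=imaging.camera_info('scene'); f=np.load('scene18.npz'); p=f['p'];C=cloud(i,f['d']);X,Y,Z=[C[...,k] for k in range(3)]
hsv=cv2.cvtColor(p,cv2.COLOR_BGR2HSV); m=((hsv[...,0]<10)|(hsv[...,0]>170))&(hsv[...,1]>110)&(X>.4)&(X<.6)&(Y>.2)&(Y<.38)
cs,_=cv2.findContours(m.astype(np.uint8),cv2.RETR_EXTERNAL,cv2.CHAIN_APPROX_NONE);c=max(cs,key=cv2.contourArea)
print('red',cv2.minEnclosingCircle(onplane(i,c.reshape(-1,2),.048)[:,:2].astype(np.float32)),np.median(Z[m]))
f0=np.load('scene0.npz'); 
def blk(f):
    C=cloud(i,f['d']);q=C[(C[...,2]>.06)&(C[...,2]<.085)&(C[...,0]>.57)&(C[...,0]<.66)&(C[...,1]>-.08)&(C[...,1]<.0)]; return np.median(q,0).round(4)
print('black',blk(f0),blk(f))
q=C[(X>.4)&(X<.55)&(Y>-.33)&(Y<-.2)&(Z>.093)&(Z<.12)]; print('handle top',np.median(q,0).round(4))
q=C[(X>.52)&(X<.6)&(Y>.25)&(Y<.33)&(Z>.05)&(Z<.06)]; print('coupling top',np.median(q,0).round(4))
r.close_job()
```

```text
red ((0.4805319607257843, 0.28395918011665344), 0.02511814422905445) 0.047689481411193446
black [ 0.613  -0.0382  0.0708] [ 0.6139 -0.0377  0.0708]
handle top [ 0.4759 -0.2671  0.0998]
coupling top [0.5576 0.2861 0.0557]
the job is handed in; nothing more can be done
```

I pulled the red knob off with the puller and stood it on the tray beside the coupling. I then put the puller back on the mat and handed the job in at about 28 s. The hand-in reports no verdict, so the figures below are my own last camera checks, and none of them disagreed.

- **Red knob:** upright about 30 mm from the tray's centre, with its top at 47.7 mm (48 mm expected for standing on the tray floor).
- **Coupling:** upright on the tray, with its top at 55.7 mm (56 mm expected).
- **Puller:** upright about 4 mm from the mat's centre. It met the mat with about 9 N before I released it.
- **Black knob:** still seated, within 1 mm of where it was.
- **Capacitor, pliers and jar:** look unmoved in the pictures; I did not measure them again.
- **Gripper:** open and clear of everything.

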